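# Load and tare a casting tray on the dial scale for resin

## Robot

A 7-joint arm with a two-finger parallel gripper is mounted at the origin on the work surface. World frame = base frame: x ahead of the robot, y to its left, z up, the work surface at z = 0. Lengths are in mm, angles in rad, forces in N, time in s.
With the tool pointing down it reaches from about 425 to 950 mm from the base axis. Payload 4.7 kg.
Tool frame: the origin (TCP) lies midway between the tips of the shut fingers; the grasp point (between the pads) lies 19 mm behind it (hold_point_z is the distance from the TCP to the grasp point, in mm); z points along the fingers, y is the line along which they close (so a half turn about z gives the same grasp; the last joint's range is limited). The gripper opens to 85 mm and grips with 20 to 120 N. Pads are 22 mm wide; open, the fingers measure 114 mm over their backs; the gripper's body (76 mm by 85 mm) begins 54 mm behind the grasp point. The pads swing forward as they close: fully open they stand 13 mm farther back than shut.
Start: joints at [1.225, 0.469, -0.049, 1.532, 0.024, 1.141, -0.082], TCP at [210.328, -641.413, 231.335] pointing down, gripper open.
Joint ranges: [-2.59, 2.59], [-0.33, 1.99], [-1.39, 1.29], [0.1, 2.45], [-1.04, 4.18], [0.21, 1.99], [-2.66, 2.66]. Speed limits (rad/s): [2.57, 2.57, 3.14, 3.14, 3.14, 3.14, 3.14].

## Interface

Orientations are given as a rotation vector (axis times angle).
In Python, from station import * gives the robot as it stands.
- The arm moves only by the shell command python3 -m jog 'ROWS' [OPENING]. ROWS is JSON, a list that holds one entry, the list of rows, each a list of 6 numbers: the shift along the world's x, y, z scaled (see below), then the turn, a rotation vector about the world's x, y, z scaled (see below). A call has 1 to 8 rows; each row is the pose to reach, as a shift and turn from the pose commanded when the call began; what a row does not reach only later rows make up. The controller multiplies each number of a shift by 500 mm and each number of a turn by 0.5 rad. A row lasts 1/8 s, in which the tool goes at most 62.5 mm and 10.7 degrees, less where a joint would pass 70% of its speed; a pose out of reach is approached as far as the arm can. A call with a number of a shift or a turn outside -1 to 1 is refused whole. A call with a gripper value outside its range is refused whole. OPENING is the closure, from -1 (fully open) to 1 (shut), set as the call begins (- or left out, the last holds). The fingers move at their own pace and stop on an object; the grip force is fixed at half the most. Time passes only in rows, so rows that repeat a pose let the fingers close. It gives the time, the measured TCP pose, the force, the opening and the grip force at its end, in the units of the state.
- sense(): the state, without advancing time (a new reading comes with each control period).
- get_image(name): name is "side" or "top" or "wrist"; returns the picture (400x640x3 uint8, red, green, blue); there is no depth.
- camera_info(name): a dict with "fx", "fy", "cx", "cy" (pixels), "cam_to_world" (4x4, takes a point from camera to world coordinates); the wrist camera has in their place "hand_eye" (4x4, takes a point from camera to tool coordinates, whose origin is the TCP and whose axes are the flange's). Camera axes: x right, y down, z forward; pixel columns grow to the right and rows downward; lengths in mm; the calibration is good to about 2 mm. A picture is of the moment at which its call begins: read the wrist's pose just before it. camera_info takes no time and is no camera call.
- job_done(): hands the job in; it is judged then, once.
The state is a dict: "clock": time; "joints": joint angles; "dq": joint speeds; "tau": joint torques, N m; "ee_pos": TCP position; "ee_rot": TCP orientation; "contact_force": force on the tool from outside, world axes, zero at the start; "moment": the same for the moment, N m; "finger_gap": opening from 0.0 (shut) to 1.0 (fully open); "grasp_force": force on a finger pad.
Only numpy, scipy, OpenCV 4.12 (cv2) and the standard library are available. Lean on these libraries where they do the work, as an engineer would, in place of code of your own. Each camera call takes 0.05 s, during which the arm holds its last target. There are 200 camera calls.

## Task

Get the casting tray on the dial scale ready for resin to be poured in by weight: lay every stone tile that is there flat in the tray, one to a cell, and lock the two blue end dams by pushing a lock rod from the dial side through all four lugs at each end of the tray, until its red handle is close up to them. Then, with everything on the scale, tare it by turning the black knob until the red zero mark lies right under the needle's tip. Set things down gently, without driving the platform onto its stop, and leave the tin, bottle, lid and spatula where they are.

Things in the scene. Friction and masses are not known exactly. Their poses are not given: they have to be found in the camera images.
- scale: Green dial platform scale fixed to the bench, an aluminium casting tray bolted on its platform behind (+x of) a white dial facing up. Origin on the bench under the tray's centre; x points from dial to tray, y along the tray, z up. Dial axis at x = -128 mm, y = 0; dial head 150 x 150 mm, rim 64 mm and window 63 mm above the bench.
- tray (a point): Centre of the tray's floor, 84 mm above the bench unloaded; axes as the scale's. Tray 284 mm (y) x 74 mm (x) outside, 66 mm wide inside, walls 10 mm high; white spacers 5 mm high, 3 mm thick at y = -69, 0, +69 mm leave four cells of 66 x 66 mm centred at y = -103.5, -34.5, +34.5, +103.5 mm. The platform sinks on a spring, 6.5 mm per kg (1500 N/m), stop at 20 mm.
- tile_a: Loose dark green stone tile, square, 60 x 60 x 24 mm, about 0.24 kg, lying flat on the bench to the left. Origin at the centre of its underside, z up, x and y parallel to its sides. May be absent (then None).
- tile_b: Loose pink stone tile, square, 60 x 60 x 24 mm, about 0.24 kg, lying flat on the bench to the left. Origin at the centre of its underside, z up, x and y parallel to its sides. May be absent (then None).
- tile_c: Loose sandy beige stone tile, square, 60 x 60 x 24 mm, about 0.24 kg, lying flat on the bench to the left. Origin at the centre of its underside, z up, x and y parallel to its sides. May be absent (then None).
- tile_d: Loose purple-brown stone tile, square, 60 x 60 x 24 mm, about 0.24 kg, lying flat on the bench to the left. Origin at the centre of its underside, z up, x and y parallel to its sides. May be absent (then None).
- platform (a joint): How far the platform has sunk, m: 0 with the tray empty, grows downward.
- needle_tip (a point): Tip of the black needle over the dial, 54 mm from the dial's axis. Driven by the platform: it turns clockwise seen from above, one turn for 3 kg (320 rad per m of sinking); it points along the scale's +x when nothing has been put on.
- zero_mark (a point): Red bar that is the zero mark of the white dial card, 54 mm from the dial's axis, at the needle tip's height. The card is turned by the tare knob; the needle is not.
- tare_grip (a point): On the dial's axis, 80 mm above the bench, at the middle of the black round tare knob (42 mm diameter, from 66 to 94 mm above the bench; grip it round its side). Turns with the knob and the dial card.
- tare (a joint): Angle of the tare knob and the dial card together, rad; grows clockwise seen from above; at 0 the zero mark points along the scale's +x. Friction 0.05 N m: it stays where it is left. Free for 9.5 rad either way.
- resin_tin: Bystander: closed yellow and steel tin, 84 mm diameter, 110 mm high. Origin under its centre.
- hardener: Bystander: white bottle with a red cap, 56 mm diameter, 120 mm high. Origin under its centre.
- pot_lid: Bystander: white round lid, 96 mm diameter, 20 mm high, lying near the robot on the left. Origin under its centre.
- spatula: Bystander: spatula lying on the bench. Origin under its middle.
- rod_a: Loose steel lock rod (one of two alike), about 0.13 kg, lying on the bench at the right. Origin at the centre of its flat red handle (44 long x 22 wide x 12 mm high), 6 mm above the bench when lying; x along the rod to its tip, y across the handle. From the handle's end runs a round shank, 12 mm diameter, 100 mm long.
- rod_a_tip (a point): Free (slightly tapered) end of rod_a's shank, on its axis, 122 mm along x from the rod's origin.
- rod_b: Loose steel lock rod (one of two alike), about 0.13 kg, lying on the bench at the right. Origin at the centre of its flat red handle (44 long x 22 wide x 12 mm high), 6 mm above the bench when lying; x along the rod to its tip, y across the handle. From the handle's end runs a round shank, 12 mm diameter, 100 mm long.
- rod_b_tip (a point): Free (slightly tapered) end of rod_b's shank, on its axis, 122 mm along x from the rod's origin.
- lugs_right (a point): Middle of the row of four ring lugs off the tray's right (-y) end; axes as the tray's; the holes' common axis is x, at y = -160 mm. Lugs 8 mm thick, 26 mm outside, 18 mm holes, at x = -30, +30 (steel, on the tray) and -19, +19 mm (blue, on the end dam): the row spans -34 to +34 mm. 88 mm above the bench unloaded. A handle cannot enter. Insert from the dial (-x) side, clear for a gripper.
- lugs_left (a point): Middle of the row of four ring lugs off the tray's left (+y) end; axes as the tray's; the holes' common axis is x, at y = +160 mm. Lugs 8 mm thick, 26 mm outside, 18 mm holes, at x = -30, +30 (steel, on the tray) and -19, +19 mm (blue, on the end dam): the row spans -34 to +34 mm. 88 mm above the bench unloaded. A handle cannot enter. Insert from the dial (-x) side, clear for a gripper.

How it is judged (in metres and radians):
On the way, in this order (a step that is already met when the one before it is completed fails the run):
1. all tiles lie flat in the tray's cells and a lock rod is through all four lugs at each end (x of tile_a in the frame of tray between -0.008 and 0.008 m and y of tile_a in the frame of tray between -0.113 and 0.113 m and z of tile_a in the frame of tray between -0.004 and 0.0035 m and angle between each of tile_a, tile_b, tile_c, tile_d's own z axis and vertical below 0.06 rad and x of tile_b in the frame of tray between -0.008 and 0.008 m and y of tile_b in the frame of tray between -0.113 and 0.113 m and z of tile_b in the frame of tray between -0.004 and 0.0035 m and x of tile_c in the frame of tray between -0.008 and 0.008 m and y of tile_c in the frame of tray between -0.113 and 0.113 m and z of tile_c in the frame of tray between -0.004 and 0.0035 m and x of tile_d in the frame of tray between -0.008 and 0.008 m and y of tile_d in the frame of tray between -0.113 and 0.113 m and z of tile_d in the frame of tray between -0.004 and 0.0035 m and (((x of rod_a_tip in the frame of lugs_left above 0.045 m and y of rod_a_tip in the frame of lugs_left between -0.012 and 0.012 m and z of rod_a_tip in the frame of lugs_left between -0.012 and 0.012 m and y of rod_a in the frame of lugs_left between -0.014 and 0.014 m and z of rod_a in the frame of lugs_left between -0.014 and 0.014 m) and (x of rod_b_tip in the frame of lugs_right above 0.045 m and y of rod_b_tip in the frame of lugs_right between -0.012 and 0.012 m and z of rod_b_tip in the frame of lugs_right between -0.012 and 0.012 m and y of rod_b in the frame of lugs_right between -0.014 and 0.014 m and z of rod_b in the frame of lugs_right between -0.014 and 0.014 m)) or ((x of rod_b_tip in the frame of lugs_left above 0.045 m and y of rod_b_tip in the frame of lugs_left between -0.012 and 0.012 m and z of rod_b_tip in the frame of lugs_left between -0.012 and 0.012 m and y of rod_b in the frame of lugs_left between -0.014 and 0.014 m and z of rod_b in the frame of lugs_left between -0.014 and 0.014 m) and (x of rod_a_tip in the frame of lugs_right above 0.045 m and y of rod_a_tip in the frame of lugs_right between -0.012 and 0.012 m and z of rod_a_tip in the frame of lugs_right between -0.012 and 0.012 m and y of rod_a in the frame of lugs_right between -0.014 and 0.014 m and z of rod_a in the frame of lugs_right between -0.014 and 0.014 m)))), for 0.2 s.
2. the loaded scale is tared: the zero mark is under the needle's tip (horizontal distance between zero_mark and needle_tip below 0.004 m), for 0.2 s.
At the end, for the whole second after the job is handed in: Every tile present lies flat on the tray floor in a cell (within 3.5 mm in height, tilt under 0.06 rad); a rod is through all four lugs at each end, its tip at least 11 mm beyond the last; the zero mark is within 4 mm of the needle tip seen from above; all at rest and released (all of step 1 and horizontal distance between zero_mark and needle_tip below 0.004 m and velocity of joint platform between -0.004 and 0.004 m/s and velocity of joint tare between -0.05 and 0.05 rad/s and linear speed of each of tile_a, tile_b, tile_c, tile_d, rod_a, rod_b below 0.02 m/s); the robot touches nothing.
It fails at once if the platform is driven down onto its stop (more than 18 mm) (value of joint platform above 0.018 m).
It fails at once if a bystander (tin, bottle, lid or spatula) is moved by more than 30 mm (distance of any of resin_tin, hardener, pot_lid, spatula from where it was at the start of the episode above 0.03 m).
Of tile_a, tile_b, tile_c, tile_d only 2 to 4 are there at a start; the rules pass over those that are not, and their reading is None.
At some moment in a run one of tile_a, tile_b, tile_c, tile_d, rod_a, rod_b may be knocked a few centimetres aside while the robot is not near it.
It also fails if it takes over 210 s, if anything falls off the work surface, if the arm or the gripper's body presses on something with over 40 N, if the wrist force passes 120 N, or if a joint passes its speed limit or range.

## Working session

There is one attempt and no reset: what is moved stays moved. The work goes in short steps, Python scripts to look and compute and a shell command to move; the robot and the scene stay as the last step left them, time stands still between calls to the robot, and variables do not carry over. Pictures are saved under pics/ and viewed, at most 14 in all, crops included, and the job is handed in when it is done.

```bash
ls; mkdir -p pics
python3 - <<'E'
from station import *
import cv2
s=sense();print(s)
for n in("top","side","wrist"):
    cv2.imwrite(f"pics/{n}0.png",cv2.cvtColor(get_image(n),cv2.COLOR_RGB2BGR));print(n,camera_info(n))
E
```

```text
pics
{'clock': 0.0, 'joints': array([ 1.22511384,  0.46947966, -0.04859725,  1.53369824,  0.0241019 ,
        1.14098209, -0.08227123]), 'dq': array([-7.58138427e-04,  2.76352304e-04, -7.51682924e-05,  1.11581793e-03,
       -6.38945504e-04,  1.25469217e-03, -2.19294686e-04]), 'tau': array([-7.23801677e-04, -5.10302031e+01, -4.63751145e-02, -2.37710989e+01,
        1.07544140e-02,  7.52724416e-03,  7.80160832e-06]), 'ee_pos': array([ 210.09944544, -640.85651503,  230.23382962]), 'ee_rot': array([-3.10033178e+00, -4.95314320e-01,  6.03211814e-04]), 'contact_force': array([ 0.16687841, -0.14047683,  0.0138693 ]), 'moment': array([-0.02592157,  0.00599444,  0.02627694]), 'grasp_force': 0.0, 'finger_gap': 0.9956388945512173}
top {'fx': 413.7966641933415, 'fy': 413.7966641933415, 'cx': 321.65391021554234, 'cy': 200.4810940017801, 'cam_to_world': array([[ 8.65858776e-03, -9.85097363e-01,  1.71779552e-01,
         3.77676200e+02],
       [-9.99922624e-01, -6.99514482e-03,  1.02865508e-02,
        -3.61594841e+01],
       [-8.93163123e-03, -1.71855327e-01, -9.85081709e-01,
         1.1161946
[... 325 characters left out ...]
e-01,  5.44941150e-01, -8.12719156e-01,
         1.25132851e+03],
       [ 1.18509102e-02, -8.29119918e-01, -5.58945183e-01,
         9.46280650e+02],
       [ 0.00000000e+00,  0.00000000e+00,  0.00000000e+00,
         1.00000000e+00]])}
wrist {'fx': 298.4714533614981, 'fy': 298.4714533614981, 'cx': 317.96484839596525, 'cy': 200.53284102300213, 'hand_eye': array([[ 5.05323415e-04, -9.62341721e-01, -2.71842154e-01,
         6.90593555e+01],
       [ 9.99999736e-01,  3.44360483e-04,  6.39822852e-04,
        -5.41898774e-01],
       [-5.22116529e-04, -2.71842405e-01,  9.62341641e-01,
        -1.42608513e+02],
       [ 0.00000000e+00,  0.00000000e+00,  0.00000000e+00,
         1.00000000e+00]])}
```

View pics/top0.png

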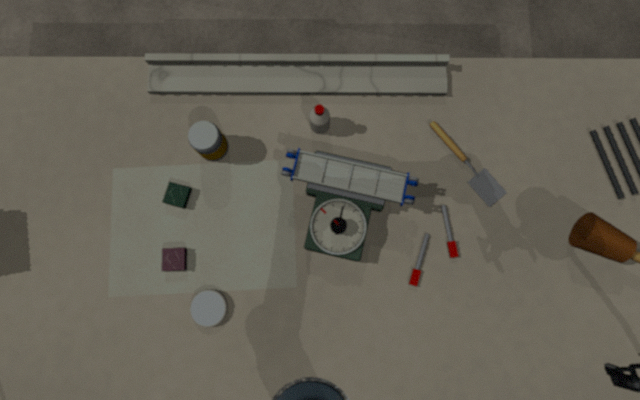

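View pics/side0.png

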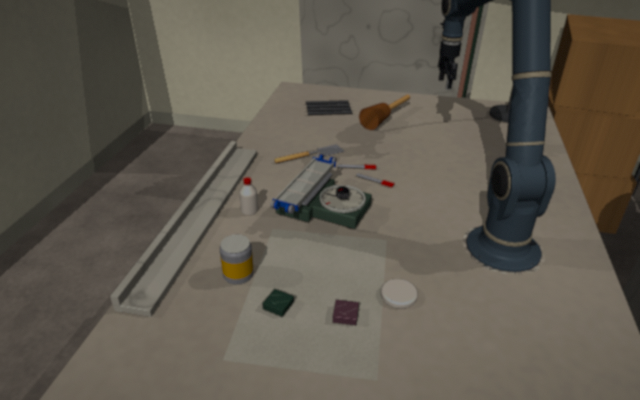

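Top picture: two tiles (green at ~(177,194), pink at ~(175,260)). The scale dial is at ~(338,226), with lug rows at ~(290,163) and ~(411,187). The red handles are at (415,278) and (452,250), with shanks pointing up to (427,235) and (445,207). The side picture agrees: two tiles and two rods.

```bash
cat > h.py <<'E'
from station import *
import cv2, numpy as np
from scipy.spatial.transform import Rotation as R
def cam(n):
    c=camera_info(n)
    if n=="wrist":
        s=sense();T=np.eye(4);T[:3,:3]=R.from_rotvec(s["ee_rot"]).as_matrix();T[:3,3]=s["ee_pos"]
        M=T@c["hand_eye"]
    else: M=c["cam_to_world"]
    return np.array([[c["fx"],0,c["cx"]],[0,c["fy"],c["cy"]],[0,0,1]]),M
def snap(n,f):
    C=cam(n);im=cv2.cvtColor(get_image(n),cv2.COLOR_RGB2BGR);cv2.imwrite(f"pics/{f}.png",im)
    np.savez(f"pics/{f}.npz",K=C[0],M=C[1]);return im,C
def load(f):
    d=np.load(f"pics/{f}.npz");return cv2.imread(f"pics/{f}.png"),(d["K"],d["M"])
def ray(C,uv):
    d=C[1][:3,:3]@np.linalg.solve(C[0],[uv[0],uv[1],1]);return C[1][:3,3],d/np.linalg.norm(d)
def onz(C,uv,z):
    o,d=ray(C,uv);return o+d*(z-o[2])/d[2]
def tri(obs):  # list of (C,uv)
    A=np.zeros((3,3));b=np.zeros(3)
    rs=[ray(*x) for x in obs]
    for o,d in rs:
        P=np.eye(3)-np.outer(d,d);A+=P;b+=P@o
    p=np.linalg.solve(A,b);return p,max(np.linalg.norm((np.eye(3)-np.outer(d,d))@(p-o)) for o,d in rs)
def proj(C,p):
    q=C[1][:3,:3].T@(np.asarray(p)-C[1][:3,3]);q=C[0]@q;return q[:2]/q[2]
def blobs(im,lo,hi,amin=15):
    h=cv2.cvtColor(im,cv2.COLOR_BGR2HSV);m=cv2.inRange(h,np.array(lo),np.array(hi))
    n,l,st,ce=cv2.connectedComponentsWithStats(m);return [(st[i,4],ce[i],l==i) for i in range(1,n) if st[i,4]>=amin]
E
python3 - <<'E'
from h import *
C=cam("top")
for nm,uv,z in [("green",(177,194),24),("pink",(175,260),24),("dial",(338,226),63),("lugL",(290,163),88),("lugR",(411,187),88),("h1",(415,278),12),("t1",(427,235),6),("h2",(452,250),12),("t2",(445,207),6),("spat",(468,165),5)]:
    p=onz(C,uv,z);print(nm,p.round(),np.hypot(*p[:2]).round())
E
python3 -c "
import cv2
a=cv2.imread('pics/wrist0.png');cv2.imwrite('pics/w.png',a)
b=cv2.imread('pics/top0.png')[130:300,270:510];cv2.imwrite('pics/t.png',cv2.resize(cv2.convertScaleAbs(b,alpha=1.6),None,fx=3.3,fy=3.3,interpolation=2))"
```

```text
green [583. 365.  24.] 688.0
pink [407. 358.  24.] 542.0
dial [495. -68.  63.] 500.0
lugL [654.  57.  88.] 656.0
lugR [ 593. -251.   88.] 644.0
h1 [ 366. -271.   12.] 455.0
t1 [ 479. -308.    6.] 570.0
h2 [ 440. -371.   12.] 575.0
t2 [ 556. -359.    6.] 662.0
spat [ 674. -427.    5.] 798.0
```

View pics/t.png

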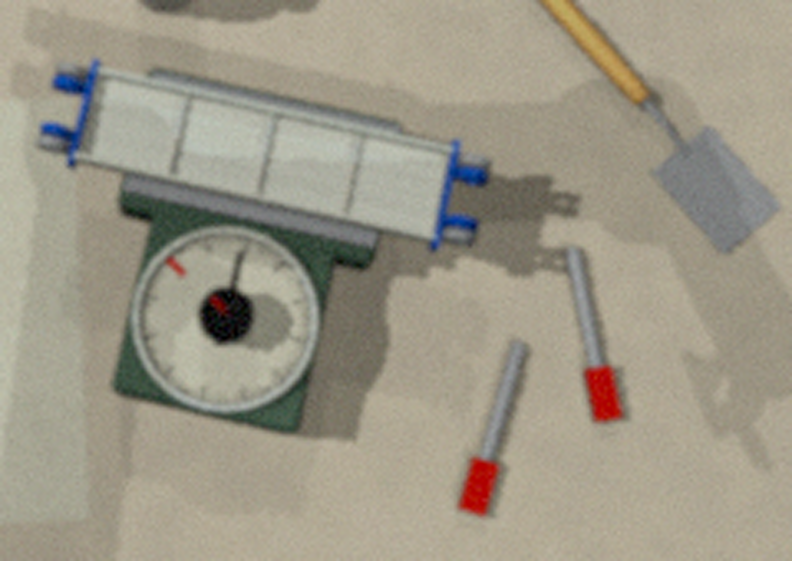

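Zoomed top view: dial centre at ~(227,315), red zero mark at ~(175,265), i.e. upper left, and needle along the scale's +x. Both rods are separate and their tips point away from the robot. I'll go look at them with the wrist camera.

```bash
python3 -m jog '[[[0.38,0.62,0,0,0,-0.63],[0.38,0.62,0,0,0,-0.63],[0.38,0.62,0,0,0,-0.63],[0.38,0.62,0,0,0,-0.63],[0.38,0.62,0,0,0,-0.63],[0.38,0.62,0,0,0,-0.63],[0.38,0.62,0,0,0,-0.63],[0.38,0.62,0,0,0,-0.63]]]' -1
python3 -c "
from h import *
snap('wrist','w1')"
python3 -m jog '[[[0.0,0.1,0,0,0,0],[0,0.2,0.0,0,0,0],[0,0.2,0.0,0,0,0],[0,0.2,0.0,0,0,0]]]'
python3 -c "
from h import *
snap('wrist','w2')
for f in ('w1','w2'):
    im,C=load(f)
    for lo,hi in (((0,150,90),(6,255,255)),((174,150,90),(180,255,255))):
        for a,c,m in blobs(im,lo,hi,100): print(f,a,c.round(1),onz(C,c,12).round(1))
cv2.imwrite('pics/w12.png',np.vstack([cv2.resize(load(f)[0],(480,300)) for f in ('w1','w2')]))
"
```

```text
clock: 1.15
ee_pos: [399.8, -332.0, 231.2]
ee_rot: [3.141, 0.002, -0.001]
contact_force: [-1.3, -0.2, -0.7]
finger_gap: 0.999
grasp_force: 0.0
clock: 1.7
ee_pos: [399.9, -233.2, 231.5]
ee_rot: [3.141, -0.001, 0.0]
contact_force: [-0.6, -0.5, -0.8]
finger_gap: 1.001
grasp_force: 0.0
w1 653 [352.4 137.8] [ 444.  -372.6   12. ]
w1 517 [269.6 198.1] [ 369.6 -271.    12. ]
w2 102 [102.7  42.6] [546.6   2.9  12. ]
w2 661 [434.7 137.8] [ 444.1 -372.    12. ]
w2 549 [347.6 198. ] [ 369.8 -270.2   12. ]
```

View pics/w12.png

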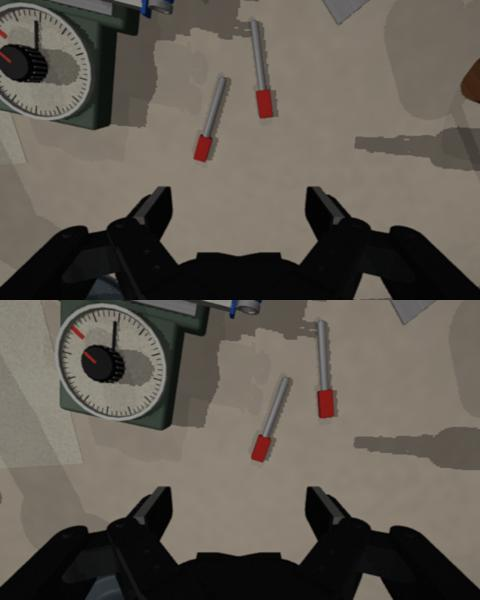

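Both wrist views show the rods clear of other things. Handle/tip pixels, full resolution: rod 1 (270,198)/(296,101) and rod 2 (352,138)/(339,28) in w1. The dial is also in view.

Run:
```python
from h import *
i1,C1=load('w1');i2,C2=load('w2')
print(tri([(C1,(269.6,198.1)),(C2,(347.6,198))]),tri([(C1,(352.4,137.8)),(C2,(434.7,137.8))]))
for f,pts in (('w1',((296,101),(339,28))),('w2',((381,105),(429,29)))):
    im,C=load(f)
    for p,h in zip(pts,((369.7,-270.6),(444,-372.3))):
        t=onz(C,p,6);d=t[:2]-h;print(f,t.round(1),np.hypot(*d),np.arctan2(d[1],d[0]))
    # handle rect directions on z=12
    for a,c,m in blobs(im,(0,150,90),(8,255,255),300):
        cs=[onz(C,q[::-1],12)[:2] for q in np.argwhere(m)]
        r=cv2.minAreaRect(np.array(cs,np.float32));print('  rect',r)
```

```text
(array([ 368.89160902, -270.5442115 ,    9.1169669 ]), np.float64(0.17710877007328482)) (array([ 443.88315708, -372.88427475,    9.61882996]), np.float64(0.030940143590119658))
w1 [ 485.7 -305.9    6. ] 121.27398025082219 -0.2952495248904884
w1 [ 562.1 -354.6    6. ] 119.44219801493976 0.14869117582593347
  rect ((443.4777526855469, -372.6007080078125), (42.80255126953125, 21.238300323486328), 9.681379318237305)
  rect ((369.1517333984375, -270.83624267578125), (20.133831024169922, 42.19750213623047), 72.05914306640625)
w2 [ 481.5 -307.1    6. ] 117.63206883860914 -0.3156724588744473
w2 [ 561.4 -355.5    6. ] 118.58380544809046 0.14192043162852555
  rect ((443.55828857421875, -372.027587890625), (42.80038833618164, 21.528287887573242), 9.377854347229004)
  rect ((369.3937683105469, -270.03857421875), (21.48161506652832, 42.142303466796875), 72.2102279663086)
```

```bash
python3 -m jog '[[[0.39,0.28,0.06,0,0,-0.39],[0.39,0.28,0.06,0,0,-0.39],[0.39,0.28,0.06,0,0,-0.39],[0.39,0.28,0.06,0,0,-0.39],[0.39,0.28,0.06,0,0,-0.39],[0.39,0.28,0.06,0,0,-0.39],[0.39,0.28,0.06,0,0,-0.39]]]'
python3 -c "
from h import *
snap('wrist','w3')"
python3 -m jog '[[[-0.1,0.08,0,0,0,0],[-0.2,0.08,0,0,0,0],[-0.2,0.08,0,0,0,0],[-0.2,0.08,0,0,0,0]]]'
python3 -c "
from h import *
snap('wrist','w4')
cv2.imwrite('pics/w34.png',np.vstack([cv2.convertScaleAbs(load(f)[0][0:290],alpha=1.3) for f in ('w3','w4')]))
"
```

```text
clock: 2.62
ee_pos: [594.4, -93.9, 261.0]
ee_rot: [3.125, -0.309, -0.001]
contact_force: [-0.5, 0.2, -0.0]
finger_gap: 1.0
grasp_force: 0.0
clock: 3.18
ee_pos: [495.8, -52.5, 262.0]
ee_rot: [3.126, -0.306, 0.003]
contact_force: [1.0, -0.1, -0.1]
finger_gap: 1.002
grasp_force: 0.0
```

View pics/w34.png

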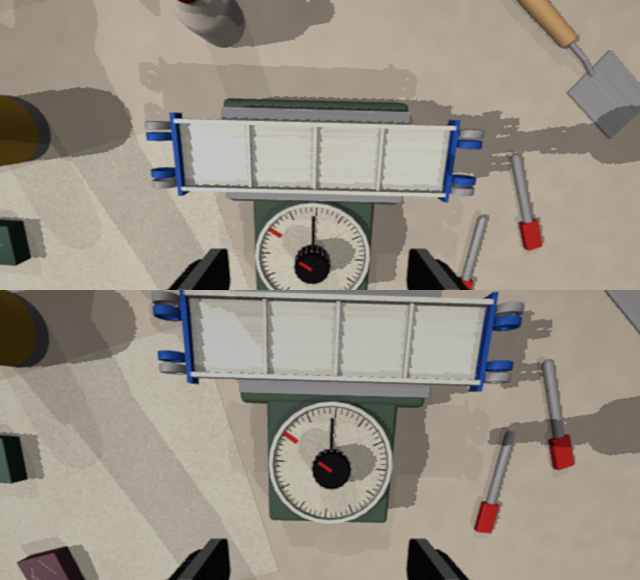

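Both views show the empty tray with three spacers and the blue dams/lugs at ~(160,155) and ~(465,160) in w3. The zero mark is about 55° counter-clockwise of the needle. Next I'll fit the scale pose.

Run:
```python
from h import *
D={}
for f in ('w3','w4'):
    im,C=load(f)
    B=blobs(im,(108,150,40),(125,255,255),1)
    m=sum(b[2] for b in B)
    for s,sl in (('L',slice(0,320)),('R',slice(320,640))):
        mm=np.zeros_like(m);mm[:,sl]=m[:,sl]
        c=np.argwhere(mm)[:,::-1].mean(0);D[f,s]=c,C;print(f,s,mm.sum(),c)
P={}
for s in 'LR':
    P[s],e=tri([D['w3',s][::-1],D['w4',s][::-1]]);print(s,P[s],e)
d=P['L']-P['R'];print(np.linalg.norm(d),'yaw',-np.arctan2(d[0],d[1]))
for f in ('w3','w4'): 
    d=onz(D[f,'L'][1],D[f,'L'][0],88)-onz(D[f,'R'][1],D[f,'R'][0],88); print(f,-np.arctan2(d[0],d[1]),(onz(D[f,'L'][1],D[f,'L'][0],88)+onz(D[f,'R'][1],D[f,'R'][0],88))/2)
i3,C3=load('w3');i4,C4=load('w4')
print('dial',tri([(C3,(313,251)),(C4,(330.5,171))]), onz(C4,(330.5,171),63))
```

```text
w3 L 811 [169.57090012 154.62515413]
w3 R 914 [456.91466083 160.71553611]
w4 L 1096 [177.09580292  42.17244526]
w4 R 1351 [492.99777942  51.60621762]
L [654.49212701  50.52545657  95.40136348] 0.5961763177678484
R [ 589.63270794 -240.67609241   92.50059844] 0.028462564283060782
298.3513043502261 yaw -0.21915309700260963
w3 -0.21762712273399787 [621.35140997 -94.46238725  88.        ]
w4 -0.2216433351634927 [623.48663132 -94.66523599  88.        ]
dial (array([498.87262422, -68.11081318,  50.66587389]), np.float64(0.07284081823664482)) [501.13533995 -67.94719502  63.        ]
```

```bash
cat >> h.py <<'E'
def w(pose,p,sink=0):
    x,y,a=pose;c,s=np.cos(a),np.sin(a);return np.array([x+c*p[0]-s*p[1],y+s*p[0]+c*p[1],p[2]])
def overlay(f,pose,out,crop,k,sink=0):
    im,C=load(f);x0,y0,x1,y1=crop;im=cv2.resize(cv2.convertScaleAbs(im[y0:y1,x0:x1],alpha=1.3),None,fx=k,fy=k,interpolation=2)
    def L(a,b,col):
        q=[tuple(int(v) for v in (proj(C,w(pose,p))-(x0,y0)+.5)*k) for p in (a,b)];cv2.line(im,*q,col,1)
    for z,X,Y in ((94-sink,37,142),(84-sink,33,136.5)):
        c=[(X,Y),(X,-Y),(-X,-Y),(-X,Y)]
        for i in range(4): L((*c[i],z),(*c[(i+1)%4],z),(0,0,255))
    for y in (-69,0,69): L((-33,y,89-sink),(33,y,89-sink),(0,160,0))
    for s in (-1,1): L((-34,160*s,88-sink),(34,160*s,88-sink),(0,255,255))
    t=np.linspace(0,2*np.pi,60)
    for i in range(59): L((-128+21*np.cos(t[i]),21*np.sin(t[i]),94),(-128+21*np.cos(t[i+1]),21*np.sin(t[i+1]),94),(255,0,255))
    cv2.imwrite(f'pics/{out}.png',im)
E
python3 - <<'E'
from h import *
pose=(622,-95,-0.2195)
overlay('w3',pose,'a',(140,90,490,290),2.2)
overlay('w4',pose,'b',(140,0,530,240),2)
a=cv2.imread('pics/a.png')[:,:770];b=cv2.imread('pics/b.png')[:160,:770];cv2.imwrite('pics/ab.png',np.vstack([a,b]))
E
```

```text
(no output)
```

View pics/ab.png

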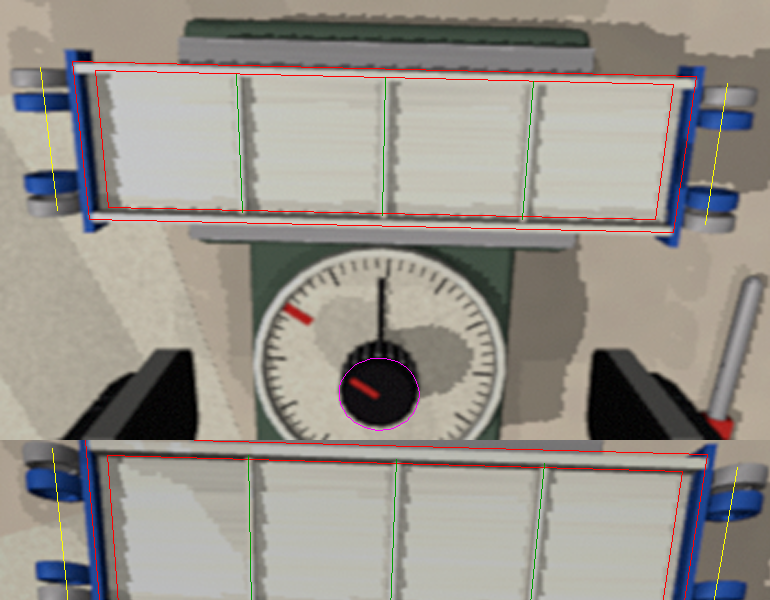

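The overlay fits tray, spacers, lugs and knob within about 1–2 mm (pose 622, -95, -0.2195). Next I'll measure the tiles.

```bash
python3 -m jog '[[[-0.05,0.78,0,0,0,0.4],[-0.05,0.78,0,0,0,0.4],[-0.05,0.78,0,0,0,0.4],[-0.05,0.78,0,0,0,0.4],[-0.05,0.78,0,0,0,0.4],[-0.05,0.78,0,0,0,0.4],[-0.05,0.78,0,0,0,0.4],[-0.05,0.78,0,0,0,0.4]]]'
python3 -c "
from h import *
snap('wrist','w5')"
python3 -m jog '[[[0,-0.1,0,0,0,0],[0,-0.2,0,0,0,0],[0,-0.2,0,0,0,0],[0,-0.2,0,0,0,0]]]'
cat > tiles.py <<'E'
from h import *
import sys
for f in sys.argv[1:]:
    im,C=load(f)
    for nm,lo,hi in (('green',(65,40,15),(100,255,120)),('pink',(150,40,30),(178,150,200))):
        for a,c,m in blobs(cv2.medianBlur(im,5),lo,hi,1200):
            if nm=='green' and a>9000: continue
            print(f,nm,a,c.round(1),onz(C,c,24).round(1))
            c=cv2.findContours(m.astype(np.uint8),0,1)[0];c=max(c,key=cv2.contourArea)
            P=cv2.approxPolyDP(cv2.convexHull(c),4,True)[:,0];print(P.tolist(),[onz(C,p,24).round(0)[:2].tolist() for p in P])
E
python3 -c "
from h import *
snap('wrist','w6')
cv2.imwrite('pics/w56.png',np.vstack([cv2.convertScaleAbs(load(f)[0][0:290],alpha=1.5) for f in ('w5','w6')]))
"; python3 tiles.py w5 w6
```

```text
clock: 4.22
ee_pos: [470.8, 339.5, 260.8]
ee_rot: [-3.141, -0.013, 0.001]
contact_force: [-0.4, -0.4, -0.0]
finger_gap: 0.998
grasp_force: 0.0
clock: 4.78
ee_pos: [471.0, 237.2, 261.7]
ee_rot: [3.142, 0.006, 0.001]
contact_force: [0.3, -0.7, 1.0]
finger_gap: 1.001
grasp_force: 0.0
w5 green 1964 [595.6 114.1] [544.9   1.6  24. ]
[[599, 44], [617, 56], [628, 92], [584, 203], [575, 200], [561, 177], [584, 75]] [[622.0, 18.0], [610.0, -6.0], [571.0, -31.0], [432.0, -13.0], [436.0, 0.0], [467.0, 26.0], [589.0, 27.0]]
w5 green 2566 [293.6  77.3] [583.5 369.7  24. ]
[[277, 46], [322, 60], [310, 108], [265, 94]] [[617.0, 388.0], [603.0, 336.0], [549.0, 350.0], [565.0, 404.0]]
w5 pink 1911 [298.3 213.6] [413.9 365.7  24. ]
[[319, 193], [319, 234], [281, 236], [276, 195]] [[443.0, 338.0], [385.0, 338.0], [381.0, 390.0], [439.0, 395.0]]
w6 green 2590 [207.6  77.8] [583.5 368.9  24. ]
[[187, 47], [237, 61], [228, 109], [181, 96]] [[617.0, 390.0], [602.0, 333.0], [548.0, 347.0], [563.0, 403.0]]
w6 pink 1902 [223.  214.2] [413.2 364.7  24. ]
[[242, 191], [247, 233], [205, 235], [199, 196]] [[445.0, 337.0], [386.0, 334.0], [383.0, 392.0], [438.0, 394.0]]
```

View pics/w56.png

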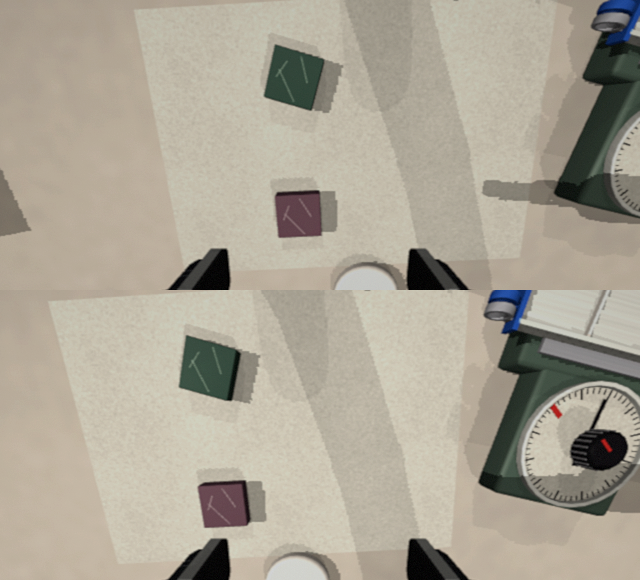

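The pictures show green at (293,77) and pink at (298,214) in w5. From both views the centres are green (583.5,369.3) with yaw -0.255 and pink (413,365) with yaw +0.05; no other tiles. I'll fetch green first.

```bash
python3 -m jog '[[[0.225,0.264,-0.2,0,0,-0.51],[0.225,0.264,-0.4,0,0,-0.51],[0.225,0.264,-0.4,0,0,-0.51],[0.225,0.264,-0.4,0,0,-0.51],[0.225,0.264,-0.4,0,0,-0.51],[0.225,0.264,-0.4,0,0,-0.51],[0.225,0.264,-0.4,0,0,-0.51],[0.225,0.264,-0.4,0,0,-0.51]]]' -1
python3 -m jog '[[[0,0,0,0,0,0]]]'
python3 -c "
from h import *
snap('wrist','w7')"; python3 tiles.py w7
```

```text
clock: 5.82
ee_pos: [583.7, 370.2, 63.8]
ee_rot: [-3.115, 0.39, -0.004]
contact_force: [0.1, 0.6, -0.4]
finger_gap: 1.0
grasp_force: 0.0
clock: 5.95
ee_pos: [583.4, 370.2, 63.0]
ee_rot: [-3.116, 0.39, -0.003]
contact_force: [-0.1, 0.7, -0.0]
finger_gap: 1.003
grasp_force: 0.0
w7 green 7995 [318.8 221.5] [586.8 369.3  24. ]
[[361, 179], [365, 198], [360, 266], [278, 266], [275, 180]] [[607.0, 337.0], [595.0, 337.0], [549.0, 350.0], [563.0, 404.0], [620.0, 389.0]]
```

```bash
python3 -m jog '[[[0,0,-0.04,0,0,0],[0,0,-0.08,0,0,0],[0,0,-0.1,0,0,0],[0,0,-0.114,0,0,0],[0,0,-0.114,0,0,0]]]'
python3 -m jog '[[[0,0,0,0,0,0],[0,0,0,0,0,0],[0,0,0,0,0,0],[0,0,0,0,0,0],[0,0,0,0,0,0],[0,0,0,0,0,0]]]' 1
python3 -m jog '[[[0,0,0.05,0,0,0],[0,0,0.15,0,0,0],[0,0,0.25,0,0,0],[0,0,0.35,0,0,0],[0,0,0.35,0,0,0]]]'
```

```text
clock: 6.62
ee_pos: [582.5, 370.6, 3.6]
ee_rot: [3.117, -0.388, -0.001]
contact_force: [0.5, 0.1, 0.5]
finger_gap: 0.999
grasp_force: 0.0
clock: 7.38
ee_pos: [583.5, 371.2, 5.5]
ee_rot: [-3.116, 0.389, -0.002]
contact_force: [-0.6, 0.5, 5.8]
finger_gap: 0.683
grasp_force: 67.7
clock: 8.0
ee_pos: [584.6, 372.1, 183.9]
ee_rot: [-3.112, 0.388, -0.01]
contact_force: [0.6, -0.9, -1.7]
finger_gap: 0.683
grasp_force: 66.9
```

```bash
python3 -m jog '[[[0.06,-0.1,0,0,0,0.058],[0.06,-0.2,0,0,0,0.058],[0.06,-0.31,0,0,0,0.058],[0.06,-0.42,0,0,0,0.058],[0.06,-0.54,0,0,0,0.058],[0.06,-0.66,0,0,0,0.058],[0.06,-0.78,0,0,0,0.058],[0.06,-0.88,0,0,0,0.058]]]'
python3 -m jog '[[[0,-0.1,0,0,0,0],[0,-0.12,0,0,0,0],[0,-0.12,-0.04,0,0,0],[0,-0.12,-0.06,0,0,0],[0,-0.12,-0.06,0,0,0],[0,-0.12,-0.06,0,0,0]]]'
python3 - <<'E'
from h import *
p=np.mean([sense()["ee_pos"] for _ in range(1)],0)
print(p,w((622,-95,-.2195),(0,-34.5,84))-p,R.from_rotvec(sense()["ee_rot"]).as_matrix()[:2,0])
E
```

```text
clock: 9.0
ee_pos: [610.9, -72.5, 177.0]
ee_rot: [3.121, -0.346, -0.006]
contact_force: [1.0, 0.3, -2.2]
finger_gap: 0.685
grasp_force: 66.8
clock: 9.75
ee_pos: [613.1, -128.8, 149.6]
ee_rot: [-3.123, 0.342, -0.001]
contact_force: [0.5, -0.7, -2.1]
finger_gap: 0.687
grasp_force: 66.8
[ 613.14841533 -128.77745968  149.57414009] [  1.33949785   0.10523743 -65.57414009] [ 0.97629094 -0.21646205]
```

```bash
python3 -m jog '[[[0.003,0,-0.04,0,0,0],[0.003,0,-0.08,0,0,0],[0.003,0,-0.1,0,0,0],[0.003,0,-0.105,0,0,0],[0.003,0,-0.11,0,0,0],[0.003,0,-0.115,0,0,0],[0.003,0,-0.118,0,0,0],[0.003,0,-0.118,0,0,0]]]'
```

```text
clock: 10.75
ee_pos: [614.4, -129.4, 90.5]
ee_rot: [3.123, -0.344, 0.0]
contact_force: [0.6, -0.3, -1.1]
finger_gap: 0.689
grasp_force: 66.8
```

```bash
python3 -m jog '[[[0,0,-0.001,0,0,0],[0,0,-0.002,0,0,0],[0,0,-0.002,0,0,0]]]'
```

```text
clock: 11.12
ee_pos: [614.4, -129.4, 89.4]
ee_rot: [3.123, -0.344, 0.0]
contact_force: [1.1, -0.4, -1.2]
finger_gap: 0.681
grasp_force: 66.9
```

```bash
python3 -m jog '[[[0,0,-0.002,0,0,0],[0,0,-0.004,0,0,0],[0,0,-0.004,0,0,0]]]'
python3 -m jog '[[[0,0,0,0,0,0],[0,0,0,0,0,0],[0,0,0,0,0,0]]]' -0.7
python3 -m jog '[[[0,0,0.02,0,0,0],[0,0,0.1,0,0,0],[0,0,0.2,0,0,0],[0,0,0.3,0,0,0],[0,0,0.3,0,0,0]]]'
python3 -c "
from h import *
snap('wrist','w8');overlay('w8',(622,-95,-.2195),'w8o',(0,0,640,400),1.2,1.5)"
```

```text
clock: 11.5
ee_pos: [614.4, -129.4, 87.6]
ee_rot: [3.123, -0.344, 0.0]
contact_force: [-0.4, 0.6, 0.6]
finger_gap: 0.681
grasp_force: 67.2
clock: 11.88
ee_pos: [614.5, -129.4, 87.4]
ee_rot: [3.123, -0.344, 0.001]
contact_force: [-0.0, -0.3, -0.1]
finger_gap: 0.849
grasp_force: 0.0
clock: 12.5
ee_pos: [617.2, -129.6, 243.4]
ee_rot: [3.122, -0.344, 0.017]
contact_force: [0.3, 0.1, -0.2]
finger_gap: 0.847
grasp_force: 0.0
```

View pics/w8o.png

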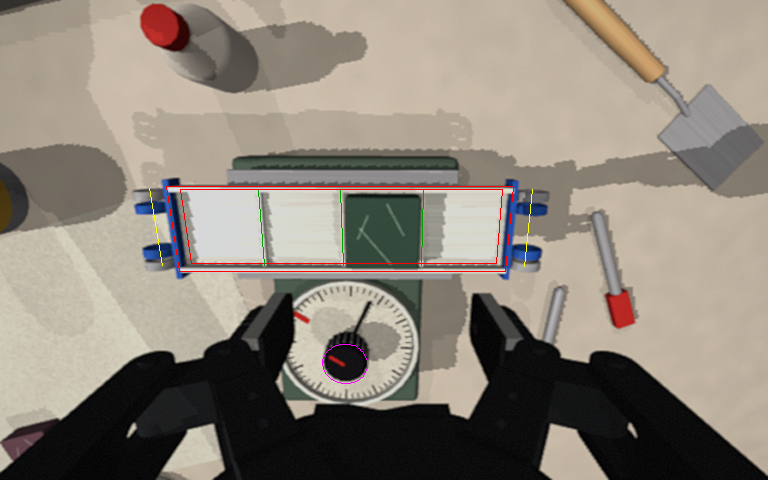

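The picture shows the green tile lying flat in cell -34.5 and the needle turned ~29°, which matches 0.24 kg. Now the pink tile.

```bash
python3 -m jog '[[[-0.408,0.989,0,0,0,0.54],[-0.408,0.989,0,0,0,0.54],[-0.408,0.989,0,0,0,0.54],[-0.408,0.989,0,0,0,0.54],[-0.408,0.989,0,0,0,0.54],[-0.408,0.989,0,0,0,0.54],[-0.408,0.989,0,0,0,0.54],[-0.408,0.989,0,0,0,0.54]]]' -1
python3 -m jog '[[[0,0,0,0,0,0],[0,0,-0.1,0,0,0],[0,0,-0.2,0,0,0],[0,0,-0.3,0,0,0],[0,0,-0.35,0,0,0],[0,0,-0.35,0,0,0],[0,0,-0.35,0,0,0]]]' -1
python3 -c "
from h import *
snap('wrist','w9');print(sense()['ee_pos'])"; python3 tiles.py w9
```

```text
clock: 13.55
ee_pos: [422.2, 333.7, 236.2]
ee_rot: [3.139, 0.079, -0.002]
contact_force: [1.3, -0.0, 0.2]
finger_gap: 1.002
grasp_force: 0.0
clock: 14.42
ee_pos: [424.3, 332.7, 63.0]
ee_rot: [-3.14, -0.079, -0.001]
contact_force: [-0.7, -0.4, -0.2]
finger_gap: 0.997
grasp_force: 0.0
[424.46961542 333.0577499   63.46518622]
w9 pink 7417 [268.1 240.3] [413.1 365.4  24. ]
[[311, 198], [312, 280], [229, 285], [220, 201]] [[443.0, 338.0], [385.0, 335.0], [379.0, 392.0], [438.0, 396.0]]
```

```bash
python3 -m jog '[[[-0.025,0.064,0,0,0,0.04],[-0.025,0.064,0,0,0,0.04],[-0.025,0.064,-0.04,0,0,0.04],[-0.025,0.064,-0.08,0,0,0.04],[-0.025,0.064,-0.1,0,0,0.04],[-0.025,0.064,-0.116,0,0,0.04],[-0.025,0.064,-0.116,0,0,0.04]]]'
python3 -m jog '[[[0,0,0,0,0,0],[0,0,0,0,0,0],[0,0,0,0,0,0],[0,0,0,0,0,0],[0,0,0,0,0,0],[0,0,0,0,0,0]]]' 1
python3 -m jog '[[[0,0,0.05,0,0,0],[0,0,0.15,0,0,0],[0,0,0.25,0,0,0],[0,0,0.35,0,0,0],[0,0,0.35,0,0,0]]]'
python3 - <<'E'
from h import *
s=sense();p=s["ee_pos"]
m=R.from_rotvec(s["ee_rot"]).as_matrix();t=w((622,-95,-.2195),(0,103.5,84))
print(p,t,(t-p)/500,'turn',(-.2195-np.arctan2(m[1,0],m[0,0]))/.5)
E
```

```text
clock: 15.35
ee_pos: [411.2, 364.7, 4.3]
ee_rot: [3.139, 0.111, -0.0]
contact_force: [-0.3, 1.6, -0.4]
finger_gap: 0.996
grasp_force: 0.0
clock: 16.1
ee_pos: [411.6, 365.3, 5.3]
ee_rot: [-3.139, -0.111, -0.002]
contact_force: [-0.9, -1.3, 5.2]
finger_gap: 0.689
grasp_force: 65.7
clock: 16.73
ee_pos: [412.8, 366.7, 183.4]
ee_rot: [-3.134, -0.111, -0.011]
contact_force: [0.3, 0.4, -3.4]
finger_gap: 0.685
grasp_force: 65.4
[412.81103764 366.7107671  183.42552539] [644.53626047   6.01666676  84.        ] [ 0.46345045 -0.7213882  -0.19885105] turn -0.5802185348917355
```

```bash
python3 -m jog '[[[0.06,-0.09,0,0,0,-0.58],[0.12,-0.19,0,0,0,-0.58],[0.19,-0.29,0,0,0,-0.58],[0.26,-0.4,0,0,0,-0.58],[0.33,-0.51,0,0,0,-0.58],[0.4,-0.62,0,0,0,-0.58],[0.463,-0.72,0,0,0,-0.58],[0.463,-0.72,0,0,0,-0.58]]]'
python3 -m jog '[[[0,0,0,0,0,0],[0,0,-0.03,0,0,0],[0,0,-0.06,0,0,0],[0,0,-0.06,0,0,0],[0,0,-0.06,0,0,0]]]'
python3 - <<'E'
from h import *
s=sense();p=s["ee_pos"]
m=R.from_rotvec(s["ee_rot"]).as_matrix();t=w((622,-95,-.2195),(0,103.5,84))
print(p,t,(t-p)/500,'turn',(-.2195-np.arctan2(m[1,0],m[0,0]))/.5)
E
```

```text
clock: 17.73
ee_pos: [643.5, -3.0, 176.8]
ee_rot: [3.117, -0.359, -0.003]
contact_force: [-0.6, 0.8, -3.1]
finger_gap: 0.684
grasp_force: 65.3
clock: 18.35
ee_pos: [642.7, 5.2, 149.3]
ee_rot: [3.123, -0.343, 0.0]
contact_force: [-0.1, -0.4, -1.3]
finger_gap: 0.687
grasp_force: 65.3
[642.66047111   5.19949394 149.30316549] [644.53626047   6.01666676  84.        ] [ 0.00375158  0.00163435 -0.13060633] turn -0.0018007372823823364
```

```bash
python3 -m jog '[[[0.003,0.002,-0.04,0,0,0],[0.003,0.002,-0.08,0,0,0],[0.003,0.002,-0.1,0,0,0],[0.003,0.002,-0.107,0,0,0],[0.003,0.002,-0.113,0,0,0],[0.003,0.002,-0.118,0,0,0],[0.003,0.002,-0.122,0,0,0],[0.003,0.002,-0.122,0,0,0]]]'
python3 -m jog '[[[0,0,-0.002,0,0,0],[0,0,-0.004,0,0,0],[0,0,-0.005,0,0,0],[0,0,-0.005,0,0,0]]]'
```

```text
clock: 19.35
ee_pos: [644.1, 5.8, 88.4]
ee_rot: [3.123, -0.344, 0.0]
contact_force: [0.3, -0.1, -1.2]
finger_gap: 0.685
grasp_force: 65.3
clock: 19.85
ee_pos: [644.4, 5.8, 86.1]
ee_rot: [-3.123, 0.344, -0.001]
contact_force: [-0.6, -0.9, 1.1]
finger_gap: 0.684
grasp_force: 65.7
```

```bash
python3 -m jog '[[[0,0,0,0,0,0],[0,0,0,0,0,0],[0,0,0,0,0,0],[0,0,0.02,0,0,0],[0,0,0.1,0,0,0],[0,0,0.2,0,0,0],[0,0,0.28,0,0,0],[0,0,0.28,0,0,0]]]' -0.7
python3 -c "
from h import *
snap('wrist','w10')"
python3 -m jog '[[[-0.55,-0.554,0,0,0,-0.185],[-0.55,-0.554,0,0,0,-0.185],[-0.55,-0.554,0,0,0,-0.185],[-0.55,-0.554,0,0,0,-0.185],[-0.55,-0.554,0,0,0,-0.185],[-0.55,-0.554,0,0,0,-0.185],[-0.55,-0.554,0,0,0,-0.185],[-0.55,-0.554,0,0,0,-0.185]]]' -1
python3 -c "
from h import *
snap('wrist','w11');print(sense()['ee_pos'])
overlay('w10',(622,-95,-.2195),'w10o',(0,0,640,300),1,3)
im,C=load('w11')
for a,c,m in blobs(im,(0,150,90),(8,255,255),200):
    cs=[onz(C,q[::-1],12)[:2] for q in np.argwhere(m)]
    print(a,c,'rect',cv2.minAreaRect(np.array(cs,np.float32)))
cv2.imwrite('pics/c.png',np.vstack([cv2.imread('pics/w10o.png'),im[:290]]))
"
```

```text
clock: 20.85
ee_pos: [646.5, 6.2, 231.0]
ee_rot: [-3.121, 0.344, -0.014]
contact_force: [0.3, 0.8, -0.4]
finger_gap: 0.847
grasp_force: 0.0
clock: 21.9
ee_pos: [368.5, -271.3, 225.3]
ee_rot: [-3.102, 0.491, 0.002]
contact_force: [0.2, 0.8, 1.0]
finger_gap: 0.996
grasp_force: 0.0
[ 369.70211927 -270.25278826  225.38771209]
781 [383.76696543  84.44302177] rect ((443.31536865234375, -372.2928161621094), (42.91621017456055, 21.391326904296875), 9.157946586608887)
577 [317.98613518 174.47140381] rect ((369.05413818359375, -270.9847106933594), (19.637388229370117, 40.48302459716797), 72.05928802490234)
```

View pics/c.png

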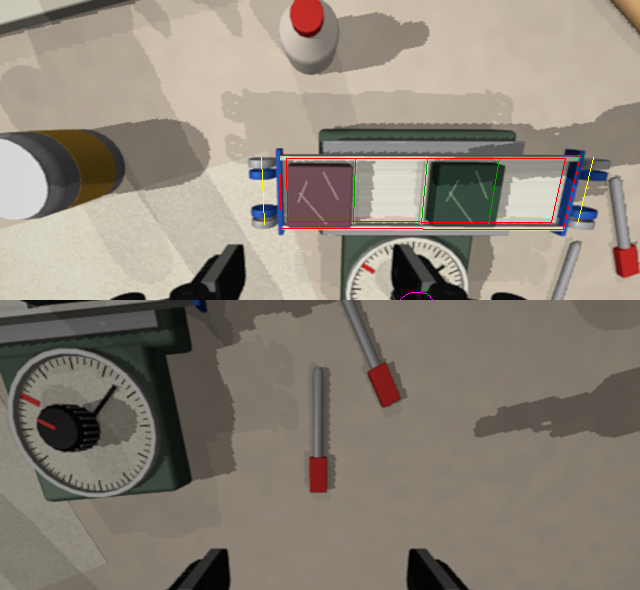

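Both tiles are flat in their cells. Rod 1's handle is straight below the gripper at (318,174), with its shank vertical in the image. Grasping it.

```bash
python3 -m jog '[[[0,0,-0.1,0,0,0],[0,0,-0.2,0,0,0],[0,0,-0.3,0,0,0],[0,0,-0.37,0,0,0],[0,0,-0.41,0,0,0],[0,0,-0.435,0,0,0],[0,0,-0.447,0,0,0],[0,0,-0.447,0,0,0]]]' -1
python3 -m jog '[[[0,0,0,0,0,0],[0,0,0,0,0,0],[0,0,0,0,0,0],[0,0,0,0,0,0],[0,0,0,0,0,0],[0,0,0,0,0,0],[0,0,0,0,0,0],[0,0,0,0,0,0]]]' 1
```

```text
clock: 22.95
ee_pos: [369.8, -270.9, 2.4]
ee_rot: [-3.104, 0.486, -0.001]
contact_force: [-0.1, 0.3, -0.0]
finger_gap: 1.001
grasp_force: 0.0
clock: 23.95
ee_pos: [369.3, -271.4, 2.9]
ee_rot: [3.103, -0.488, 0.001]
contact_force: [-1.5, 0.9, 5.8]
finger_gap: 0.235
grasp_force: 59.0
```

```bash
python3 -m jog '[[[0,0,0.06,0,0,0],[0,0,0.12,0,0,0],[0,0,0.2,0,0,0],[0.074,0.12,0.2,0,0,0.185],[0.074,0.12,0.2,0,0,0.185],[0.074,0.12,0.2,0,0,0.185],[0.074,0.12,0.2,0,0,0.185],[0.074,0.12,0.2,0,0,0.185]]]'
cat > ins.py <<'E'
from h import *
import sys
X,Y,dz=map(float,sys.argv[1:4])
s=sense();p=s["ee_pos"];m=R.from_rotvec(s["ee_rot"]).as_matrix();t=w((622,-95,-.2195),(X,Y,dz))
c,sn=np.cos(-.2195),np.sin(-.2195);d=p[:2]-(622,-95)
print('scale xy',(c*d[0]+sn*d[1]).round(1),(-sn*d[0]+c*d[1]).round(1),p[2].round(1),'shift',((t-p)/500).round(4),'turn',((-.2195-np.arctan2(m[1,0],m[0,0]))/.5).round(4),'xdir',m[:,0].round(3),s['contact_force'].round(1))
E
python3 ins.py -185 -160 81.5; python3 -c "
from h import *
im,C=snap('wrist','w12');cv2.imwrite('pics/w12z.png',cv2.resize(im[:,150:550],None,fx=1.5,fy=1.5))"
```

```text
clock: 24.95
ee_pos: [405.3, -212.1, 102.0]
ee_rot: [3.122, -0.347, -0.001]
contact_force: [0.5, -0.2, -0.4]
finger_gap: 0.237
grasp_force: 59.2
scale xy -186.0 -161.5 102.0 shift [ 0.0026  0.0025 -0.041 ] turn 0.0038 xdir [ 0.976 -0.22  -0.001] [ 0.5 -0.2 -0.4]
```

View pics/w12z.png

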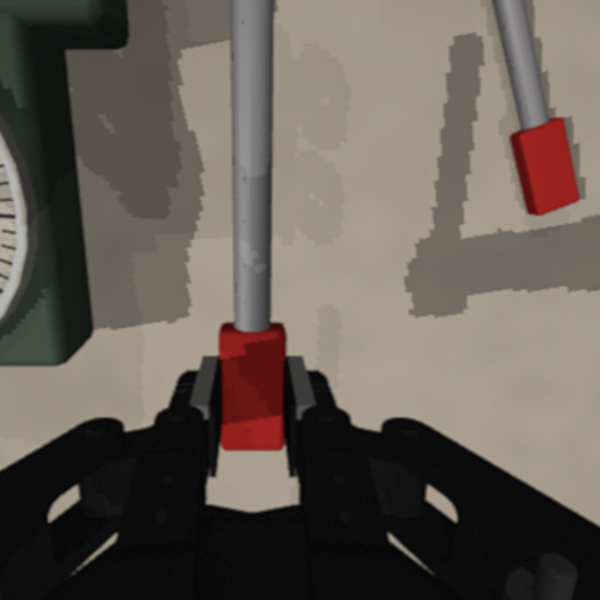

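The rod is held centrally and straight: handle at (252,385), shank vertical. Align and insert step by step.

```bash
python3 -m jog '[[[0.0026,0.0025,-0.02,0,0,0],[0.0026,0.0025,-0.041,0,0,0],[0.0026,0.0025,-0.041,0,0,0],[0.0026,0.0025,-0.041,0,0,0]]]' >/dev/null
python3 ins.py -185 -160 81.5
python3 -m jog '[[[0.02,-0.0045,0,0,0,0],[0.039,-0.0087,0,0,0,0],[0.0585,-0.013,0,0,0,0],[0.078,-0.0174,0,0,0,0],[0.0976,-0.0218,0,0,0,0],[0.0976,-0.0218,0,0,0,0]]]'
python3 ins.py -135 -160 81.5
python3 -c "
from h import *
overlay('w12',(622,-95,-.2195),'x',(0,0,640,400),1)
im,C=snap('wrist','w13');im=cv2.resize(im[:260,200:440],None,fx=2.3,fy=2.3);im2,C=snap('side','s13');cv2.imwrite('pics/w13z.png',im)"
```

```text
scale xy -184.4 -158.9 81.6 shift [-0.0016 -0.0019 -0.0003] turn -0.0007 xdir [ 0.976 -0.217 -0.   ] [ 0.   0.2 -0.1]
clock: 26.25
ee_pos: [457.2, -220.9, 81.8]
ee_rot: [3.123, -0.343, 0.001]
contact_force: [-0.8, -0.4, -2.3]
finger_gap: 0.239
grasp_force: 59.3
scale xy -133.4 -158.8 81.8 shift [-0.0036 -0.0017 -0.0007] turn -0.0014 xdir [ 0.976 -0.217  0.001] [-0.8 -0.4 -2.3]
```

View pics/w13z.png

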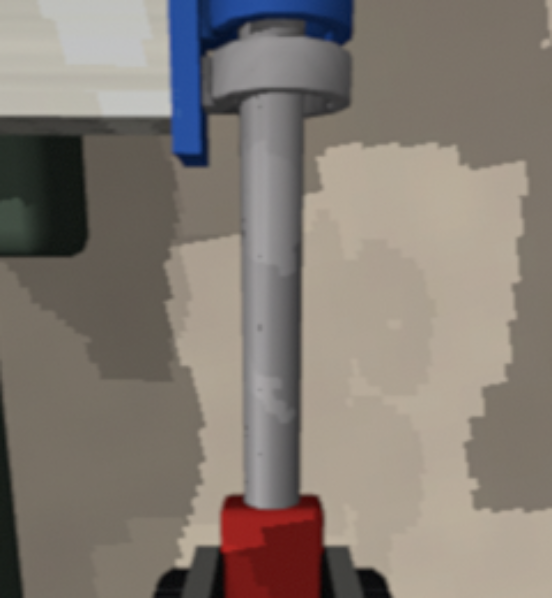

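The picture shows the tip inside the first lug, about 1.5–2 mm left of centre. I'll correct that and continue.

```bash
python3 -m jog '[[[-0.0007,-0.003,0,0,0,0],[-0.0007,-0.003,0,0,0,0],[0.019,-0.0074,0,0,0,0],[0.0385,-0.0117,0,0,0,0],[0.058,-0.0161,0,0,0,0],[0.0775,-0.0204,0,0,0,0],[0.0775,-0.0204,0,0,0,0]]]'
python3 ins.py -57 -160 81.5
```

```text
clock: 27.22
ee_pos: [496.0, -231.1, 81.8]
ee_rot: [3.123, -0.343, 0.001]
contact_force: [-0.6, 0.3, -0.7]
finger_gap: 0.234
grasp_force: 59.3
scale xy -93.3 -160.3 81.8 shift [ 0.071  -0.0153 -0.0006] turn -0.0015 xdir [ 0.976 -0.217  0.001] [-0.6  0.3 -0.7]
```

```bash
python3 -m jog '[[[0.018,-0.004,0,0,0,0],[0.036,-0.008,0,0,0,0],[0.054,-0.012,0,0,0,0],[0.066,-0.0147,0,0,0,0],[0.068,-0.0152,0,0,0,0],[0.068,-0.0152,0,0,0,0]]]'
python3 ins.py -57 -160 81.5
python3 -c "
from h import *
im,C=snap('wrist','w14');cv2.imwrite('pics/w14z.png',cv2.resize(im[:280,180:460],None,fx=2,fy=2))"
```

```text
clock: 27.98
ee_pos: [528.8, -238.6, 81.7]
ee_rot: [-3.123, 0.344, 0.001]
contact_force: [-0.1, 0.3, -2.4]
finger_gap: 0.235
grasp_force: 59.3
scale xy -59.7 -160.4 81.7 shift [ 0.0055 -0.0003 -0.0004] turn -0.0005 xdir [ 0.976 -0.217 -0.001] [-0.1  0.3 -2.4]
```

View pics/w14z.png

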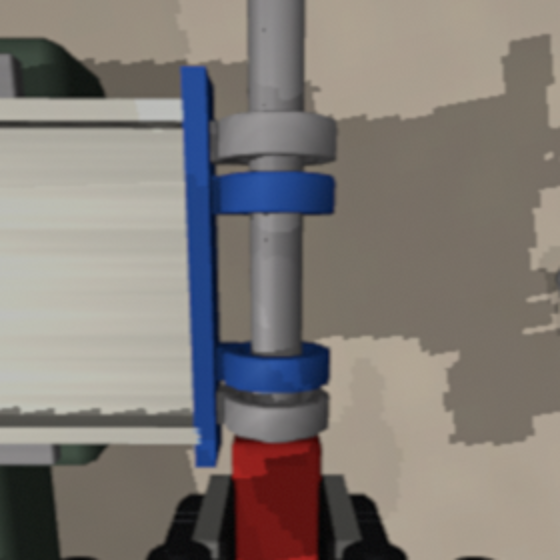

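The rod is through all four lugs with the handle ~3 mm from the first one. Release and fetch rod 2.

```bash
python3 -m jog '[[[0,0,-0.002,0,0,0],[0,0,-0.004,0,0,0],[0,0,-0.004,0,0,0]]]'
python3 -m jog '[[[0,0,0,0,0,0],[0,0,0,0,0,0],[0,0,0,0,0,0],[0,0,0.02,0,0,0],[0,0,0.1,0,0,0],[0,0,0.2,0,0,0],[0,0,0.28,0,0,0],[0,0,0.28,0,0,0]]]' -0.2
python3 - <<'E'
from h import *
s=sense();p=s["ee_pos"];m=R.from_rotvec(s["ee_rot"]).as_matrix()
print(p,(np.array([443.5,-372.3,0])-p)/500,(.155-np.arctan2(m[1,0],m[0,0]))/.5)
E
```

```text
clock: 28.4
ee_pos: [528.8, -238.6, 79.7]
ee_rot: [-3.123, 0.344, 0.0]
contact_force: [-0.0, 0.8, -1.1]
finger_gap: 0.237
grasp_force: 59.3
clock: 29.4
ee_pos: [531.3, -239.4, 224.5]
ee_rot: [3.12, -0.343, 0.013]
contact_force: [0.7, -0.1, 0.3]
finger_gap: 0.598
grasp_force: 0.0
[ 531.25487112 -239.42417359  224.49820894] [-0.17550974 -0.26575165 -0.44899642] 0.748558680811442
```

```bash
python3 -m jog '[[[-0.176,-0.266,0,0,0,0.75],[-0.176,-0.266,0,0,0,0.75],[-0.176,-0.266,0,0,0,0.75],[-0.176,-0.266,0,0,0,0.75],[-0.176,-0.266,0,0,0,0.75],[-0.176,-0.266,0,0,0,0.75]]]' -1
python3 -c "
from h import *
im,C=snap('wrist','w15');print(sense()['ee_pos'],sense()['ee_rot'])
for a,c,m in blobs(im,(0,150,90),(8,255,255),200):
    cs=[onz(C,q[::-1],12)[:2] for q in np.argwhere(m)]
    print(a,c,'rect',cv2.minAreaRect(np.array(cs,np.float32)))
cv2.imwrite('pics/w15z.png',im[:290])
"
```

```text
clock: 30.15
ee_pos: [442.1, -369.9, 219.7]
ee_rot: [-3.131, -0.249, -0.0]
contact_force: [0.2, 0.4, 0.2]
finger_gap: 0.998
grasp_force: 0.0
[ 442.06734643 -370.06936494  219.6916583 ] [-3.13108723e+00 -2.49116574e-01 -3.32405881e-04]
1322 [183.97730711  71.83888048] rect ((532.1755981445312, -207.16973876953125), (27.043289184570312, 54.00236892700195), 78.16236114501953)
594 [321.01346801 174.97138047] rect ((443.96405029296875, -372.8311767578125), (41.08134841918945, 19.34821128845215), 9.130521774291992)
```

View pics/w15z.png

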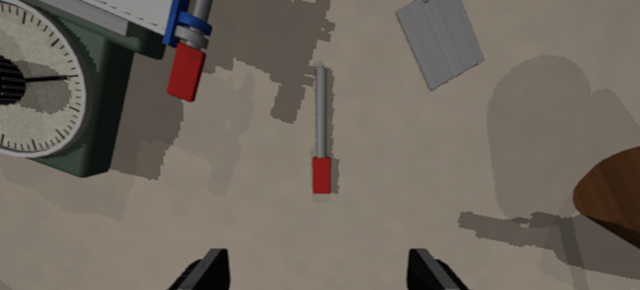

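Rod 2 is unmoved and aligned in the image at (321,175), and rod 1 is seated. Grasp rod 2.

```bash
python3 -m jog '[[[0.003,-0.005,-0.1,0,0,0],[0.003,-0.005,-0.2,0,0,0],[0.003,-0.005,-0.3,0,0,0],[0.003,-0.005,-0.37,0,0,0],[0.003,-0.005,-0.41,0,0,0],[0.003,-0.005,-0.428,0,0,0],[0.003,-0.005,-0.434,0,0,0],[0.003,-0.005,-0.434,0,0,0]]]' -1
python3 -m jog '[[[0,0,0,0,0,0],[0,0,0,0,0,0],[0,0,0,0,0,0],[0,0,0,0,0,0],[0,0,0,0,0,0],[0,0,0,0,0,0],[0,0,0,0,0,0],[0,0,0,0,0,0]]]' 1
python3 -m jog '[[[0,0,0.06,0,0,0],[0,0,0.15,0,0,0],[0,0,0.26,0,0,0],[0,0,0.37,0,0,0],[0,0,0.37,0,0,0],[0,0,0.37,0,0,0]]]'
python3 ins.py -185 160 180
```

```text
clock: 31.2
ee_pos: [443.2, -374.3, 3.5]
ee_rot: [3.131, 0.245, 0.002]
contact_force: [-0.2, -0.1, 0.4]
finger_gap: 1.002
grasp_force: 0.0
clock: 32.2
ee_pos: [442.7, -374.4, 3.3]
ee_rot: [3.132, 0.244, 0.001]
contact_force: [-0.6, 0.2, 5.2]
finger_gap: 0.232
grasp_force: 60.1
clock: 32.95
ee_pos: [441.7, -373.6, 186.8]
ee_rot: [-3.131, -0.244, 0.002]
contact_force: [0.9, 0.9, -0.9]
finger_gap: 0.236
grasp_force: 59.5
scale xy -115.3 -311.2 186.8 shift [ 0.0692  0.9502 -0.0136] turn -0.7505 xdir [ 0.988  0.155 -0.001] [ 0.9  0.9 -0.9]
```

```bash
python3 -m jog '[[[0.01,0.1,0,0,0,-0.2],[0.02,0.22,0,0,0,-0.4],[0.03,0.34,0,0,0,-0.6],[0.04,0.46,0,0,0,-0.75],[0.05,0.58,0,0,0,-0.75],[0.06,0.7,0,0,0,-0.75],[0.069,0.82,0,0,0,-0.75],[0.069,0.94,0,0,0,-0.75]]]' >/dev/null
python3 -m jog '[[[0,0,0,0,0,0],[0,0,0,0,0,0]]]'
python3 ins.py -185 160 81.3
```

```text
clock: 34.2
ee_pos: [475.8, 95.1, 186.0]
ee_rot: [3.121, -0.343, -0.006]
contact_force: [0.6, -0.6, -1.9]
finger_gap: 0.234
grasp_force: 59.5
scale xy -184.1 153.7 186.0 shift [ 0.0009  0.0128 -0.2095] turn -0.0011 xdir [ 0.976 -0.217 -0.004] [ 0.6 -0.6 -1.9]
```

```bash
python3 -m jog '[[[0.001,0.013,-0.06,0,0,0],[0.001,0.013,-0.12,0,0,0],[0.001,0.013,-0.18,0,0,0],[0.001,0.013,-0.21,0,0,0],[0.001,0.013,-0.21,0,0,0],[0.001,0.013,-0.21,0,0,0]]]' >/dev/null
python3 ins.py -143 160 81.3
python3 -m jog '[[[0.02,-0.0045,0,0,0,0],[0.039,-0.0087,0,0,0,0],[0.0585,-0.013,0,0,0,0],[0.078,-0.0174,0,0,0,0],[0.078,-0.0174,0,0,0,0],[0.078,-0.0174,0,0,0,0]]]'
python3 ins.py -143 160 81.3
python3 -c "
from h import *
im,C=snap('wrist','w16');cv2.imwrite('pics/w16z.png',cv2.resize(im[:260,200:440],None,fx=2.3,fy=2.3))"
```

```text
scale xy -183.2 161.1 83.6 shift [ 0.078  -0.0196 -0.0046] turn 0.001 xdir [ 0.976 -0.218  0.002] [ 0.2  0.2 -1.2]
clock: 35.7
ee_pos: [516.1, 93.7, 82.6]
ee_rot: [3.123, -0.343, -0.001]
contact_force: [0.3, 0.1, -1.2]
finger_gap: 0.233
grasp_force: 59.5
scale xy -144.5 161.1 82.6 shift [ 0.0024 -0.0028 -0.0026] turn -0.001 xdir [ 0.976 -0.217 -0.001] [ 0.3  0.1 -1.2]
```

View pics/w16z.png

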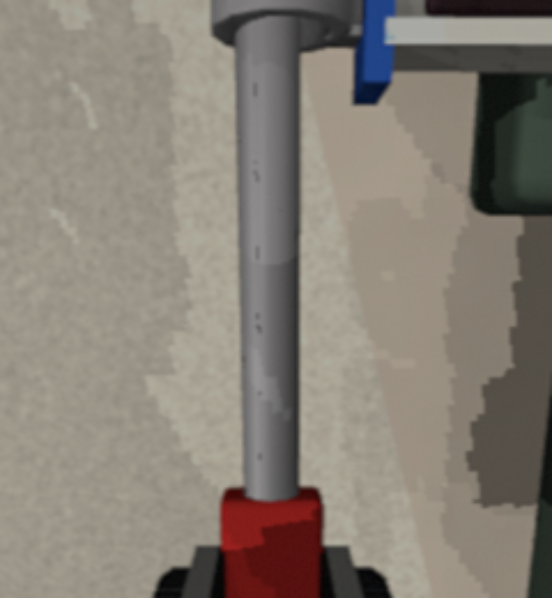

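The tip is inside the first left lug, ~2 mm left of centre (rod 267 vs lug ~282). Correct and go on, using numbers only since the picture budget is spent.

```bash
python3 -m jog '[[[-0.0008,-0.0035,-0.002,0,0,0],[-0.0008,-0.0035,-0.002,0,0,0],[0.0192,-0.008,-0.002,0,0,0],[0.0382,-0.0122,-0.002,0,0,0],[0.0572,-0.0165,-0.002,0,0,0],[0.0772,-0.0209,-0.002,0,0,0],[0.0772,-0.0209,-0.002,0,0,0]]]'
python3 ins.py -59 160 81.3
```

```text
clock: 36.62
ee_pos: [556.1, 82.8, 81.8]
ee_rot: [-3.122, 0.345, -0.001]
contact_force: [-0.3, 0.2, -1.5]
finger_gap: 0.233
grasp_force: 59.5
scale xy -103.1 159.2 81.8 shift [ 0.0863 -0.0177 -0.0009] turn 0.0014 xdir [ 0.976 -0.218  0.001] [-0.3  0.2 -1.5]
```

```bash
python3 -m jog '[[[0.02,-0.0045,0,0,0,0],[0.04,-0.009,0,0,0,0],[0.06,-0.0134,0,0,0,0],[0.078,-0.0174,0,0,0,0],[0.085,-0.019,0,0,0,0],[0.085,-0.019,0,0,0,0]]]'
python3 ins.py -59 160 81.3
python3 -m jog '[[[0,0,-0.002,0,0,0],[0,0,-0.004,0,0,0],[0,0,-0.004,0,0,0]]]'
python3 -c "
from h import *
im,C=snap('wrist','w17')
# red handle front edge and shank beyond far lug, in scale coords at z=84..90
from numpy import cos,sin
def sc(p): d=p[:2]-(622,-95);c,s=cos(-.2195),sin(-.2195);return (c*d[0]+s*d[1],-s*d[0]+c*d[1])
for a,c,m in blobs(im,(0,150,60),(8,255,255),200)[:3]:
    r=np.argwhere(m);t=r[r[:,0].argmin()];print('handle front',sc(onz(C,(c[0],t[0]),87)),c)
uv=[proj(C,w((622,-95,-.2195),(x,160,84))) for x in (45,50,55,60,65,70,75)]
print([(u.round().astype(int).tolist(),im[int(u[1]),int(u[0])].tolist()) for u in uv])
"
```

```text
clock: 37.38
ee_pos: [597.7, 73.7, 81.7]
ee_rot: [3.123, -0.344, -0.0]
contact_force: [-0.3, 0.2, -1.3]
finger_gap: 0.235
grasp_force: 59.5
scale xy -60.5 159.3 81.7 shift [ 0.0032  0.0007 -0.0009] turn -0.0003 xdir [ 0.976 -0.218 -0.   ] [-0.3  0.2 -1.3]
clock: 37.75
ee_pos: [597.3, 73.8, 79.7]
ee_rot: [3.123, -0.343, -0.0]
contact_force: [0.1, 0.4, -0.5]
finger_gap: 0.23
grasp_force: 59.5
handle front (np.float64(-37.92998923378382), np.float64(159.81425445850542)) [317.85001512 256.05957061]
[([318, 23], [140, 138, 140]), ([318, 9], [138, 137, 139]), ([318, -5], [14, 15, 14]), ([318, -19], [14, 12, 12]), ([318, -34], [14, 15, 13]), ([318, -49], [14, 13, 14]), ([318, -65], [154, 169, 175])]
```

```bash
python3 -m jog '[[[0,0,0,0,0,0],[0,0,0,0,0,0],[0,0,0,0,0,0],[0,0,0.02,0,0,0],[0,0,0.1,0,0,0],[0,0,0.2,0,0,0],[0,0,0.28,0,0,0],[0,0,0.28,0,0,0]]]' -0.2
python3 -m jog '[[[-0.31,-0.26,0,0,0,0],[-0.31,-0.26,0,0,0,0],[-0.31,-0.26,0,0,0,0],[-0.31,-0.26,0,0,0,0],[-0.31,-0.26,0,0,0,0],[-0.31,-0.26,0,0,0,0]]]' -1
cat > dial.py <<'E'
from h import *
import sys
pose=(622,-95,-.2195)
im,C=snap('wrist',sys.argv[1])
# unwarp dial plane z=63 to 4px/mm, scale +x up, +y left
src=[];dst=[]
for X,Y in ((-60,-60),(-60,60),(60,-60),(60,60)):
    src.append(proj(C,w(pose,(-128+X,Y,63.5))));dst.append((260-4*Y,260-4*X))
H=cv2.getPerspectiveTransform(np.float32(src),np.float32(dst));u=cv2.warpPerspective(im,H,(520,520));cv2.imwrite(f'pics/{sys.argv[1]}u.png',u)
h=cv2.cvtColor(u,cv2.COLOR_BGR2HSV).astype(int)
yy,xx=np.mgrid[:520,:520];
e=0
# rim centre from dark green/rim: use given pose
r=np.hypot(xx-260,yy-260)/4;an=np.arctan2(xx-260,260-yy) # clockwise from +x
red=((h[...,0]<8)|(h[...,0]>172))&(h[...,1]>120)&(h[...,2]>60)&(r>38)&(r<60)
blk=(h[...,2]<55)&(r>30)&(r<49)
for n,m in(('red',red),('needle',blk)):
    a=np.angle(np.exp(1j*an[m]).mean()) if m.any() else None
    print(n,m.sum(),a,'r',r[m].min(),r[m].max(),'std',np.std(an[m]))
print(sense()['ee_pos'])
E
python3 dial.py d1
```

```text
clock: 38.8
ee_pos: [599.9, 74.4, 224.7]
ee_rot: [-3.121, 0.343, -0.014]
contact_force: [-0.1, 1.2, 0.4]
finger_gap: 0.607
grasp_force: 0.0
clock: 39.55
ee_pos: [443.9, -55.0, 220.0]
ee_rot: [-3.122, 0.34, -0.001]
contact_force: [-0.7, -0.1, -0.4]
finger_gap: 0.999
grasp_force: 0.0
red 1140 -1.002187321206184 r 46.17899955607527 59.99635405589243 std 0.028358413281930946
needle 1181 1.423865516715488 r 30.008332176247315 48.992984191616664 std 0.029274867994090535
[443.91778557 -54.96073574 219.85632045]
```

Run:
```python
from h import *
print(sense()['joints'].round(2)); u=cv2.imread('pics/d1u.png');g=cv2.cvtColor(u,cv2.COLOR_BGR2GRAY)
yy,xx=np.mgrid[:520,:520];r=np.hypot(xx-260,yy-260)/4;an=np.arctan2(xx-260,260-yy)
m=(cv2.cvtColor(u,cv2.COLOR_BGR2HSV)[...,2]<55)&(r>30)&(r<49)
l=cv2.fitLine(np.argwhere(m)[:,::-1].astype(np.float32),2,0,.01,.01).ravel();print('needle line dir cw',np.arctan2(l[0],-l[1]),l)
h=cv2.cvtColor(u,cv2.COLOR_BGR2HSV);m=((h[...,0]<8)|(h[...,0]>172))&(h[...,1]>120)&(h[...,2]>60)&(r>38)
l=cv2.fitLine(np.argwhere(m)[:,::-1].astype(np.float32),2,0,.01,.01).ravel();print('red line',np.arctan2(l[0],-l[1]),l)
# rim circle
c=cv2.HoughCircles(cv2.medianBlur(g,5),cv2.HOUGH_GRADIENT,2,100,param1=80,param2=60,minRadius=210,maxRadius=260);print(c)
p=sense()['ee_pos'];print((w((622,-95,-.2195),(-128,0,120))-p)/500)
```

```text
[ 0.29  0.12 -0.29  2.05  0.04  0.98 -1.8 ]
needle line dir cw 1.4008484 [ 9.8559356e-01 -1.6913110e-01  4.1663504e+02  2.3674852e+02]
red line 2.1517909 [  0.83591723   0.54885554  74.51346    141.39268   ]
[[[267.  261.  258.8]]]
[ 0.10630678 -0.02433667 -0.19971264]
```

```bash
python3 -m jog '[[[0.106,-0.024,0,0,0,0],[0.106,-0.024,-0.1,0,0,0],[0.106,-0.024,-0.2,0,0,0],[0.106,-0.024,-0.26,0,0,0],[0.106,-0.024,-0.29,0,0,0],[0.106,-0.024,-0.304,0,0,0],[0.106,-0.024,-0.304,0,0,0]]]' -1
python3 -m jog '[[[0,0,0,0,0,0],[0,0,0,0,0,0],[0,0,0,0,0,0],[0,0,0,0,0,0],[0,0,0,0,0,0],[0,0,0,0,0,0]]]' 1
python3 ins.py -128 0 68
```

```text
clock: 40.48
ee_pos: [496.3, -68.0, 68.2]
ee_rot: [-3.123, 0.343, -0.001]
contact_force: [-0.1, 0.3, 0.6]
finger_gap: 1.0
grasp_force: 0.0
clock: 41.22
ee_pos: [496.5, -67.2, 69.2]
ee_rot: [-3.122, 0.343, -0.003]
contact_force: [-1.6, 2.2, 5.8]
finger_gap: 0.471
grasp_force: 60.2
scale xy -128.6 -0.2 69.2 shift [ 0.0012  0.0001 -0.0023] turn -0.001 xdir [ 0.976 -0.217  0.002] [-1.6  2.2  5.8]
```

```bash
for i in 1 ; do python3 -m jog '[[[0,0,0,0,0,-0.2],[0,0,0,0,0,-0.4],[0,0,0,0,0,-0.6],[0,0,0,0,0,-0.8],[0,0,0,0,0,-1],[0,0,0,0,0,-1]]]'; python3 -m jog '[[[0,0,0,0,0,-0.2],[0,0,0,0,0,-0.4],[0,0,0,0,0,-0.6],[0,0,0,0,0,-0.8],[0,0,0,0,0,-1],[0,0,0,0,0,-1]]]';  python3 -m jog '[[[0,0,0,0,0,-0.2],[0,0,0,0,0,-0.4],[0,0,0,0,0,-0.6],[0,0,0,0,0,-0.8],[0,0,0,0,0,-1],[0,0,0,0,0,-1]]]'; python3 -m jog '[[[0,0,0,0,0,-0.2],[0,0,0,0,0,-0.4],[0,0,0,0,0,-0.6],[0,0,0,0,0,-0.8],[0,0,0,0,0,-1],[0,0,0,0,0,-1]]]'; done; python3 -m jog '[[[0,0,0,0,0,-0.2],[0,0,0,0,0,-0.4],[0,0,0,0,0,-0.6],[0,0,0,0,0,-0.8],[0,0,0,0,0,-0.82],[0,0,0,0,0,-0.82]]]'; python3 -c "
from h import *
print(sense()['joints'].round(2))"
```

```text
clock: 41.98
ee_pos: [496.4, -67.4, 69.1]
ee_rot: [-2.939, 1.105, -0.002]
contact_force: [-2.5, 1.4, 7.2]
finger_gap: 0.464
grasp_force: 60.3
clock: 42.72
ee_pos: [496.2, -67.6, 69.1]
ee_rot: [-2.575, 1.798, -0.002]
contact_force: [-2.5, 1.4, 7.5]
finger_gap: 0.465
grasp_force: 60.8
clock: 43.48
ee_pos: [495.9, -67.6, 69.1]
ee_rot: [-2.05, 2.379, 0.001]
contact_force: [-4.4, 1.7, 13.9]
finger_gap: 0.473
grasp_force: 62.2
clock: 44.22
ee_pos: [494.6, -68.8, 61.8]
ee_rot: [-1.441, 2.761, 0.051]
contact_force: [1.7, 40.9, 51.4]
finger_gap: 0.47
grasp_force: 98.1
clock: 44.98
ee_pos: [395.7, -181.6, 54.7]
ee_rot: [-0.934, 2.958, 0.055]
contact_force: [0.3, 0.9, -0.2]
finger_gap: -0.001
grasp_force: 0.0
[-0.55  0.76  1.29  2.29 -1.04  0.94 -2.66]
```

The wrist joint hit its limit on that turn (q7 -2.66), so the fingers slipped off the knob. I'll back off upward in a direction that is safe wherever the commanded pose is.

```bash
python3 -m jog '[[[-0.2,-0.23,0.3,0,0,1],[-0.2,-0.23,0.3,0,0,1],[-0.2,-0.23,0.3,0,0,1],[-0.2,-0.23,0.3,0,0,1]]]'; python3 -c "
from h import *
print(sense()['joints'].round(2))"
```

```text
clock: 45.48
ee_pos: [296.1, -298.8, 207.3]
ee_rot: [-1.64, 2.64, 0.061]
contact_force: [0.6, 1.1, -1.0]
finger_gap: -0.004
grasp_force: 0.0
[-0.4   0.18  1.28  2.15 -0.25  0.99 -2.58]
```

```bash
cat > go.py <<'E'
from h import *
import sys
x,y,z,a=map(float,sys.argv[1:])
s=sense();m=R.from_rotvec(s["ee_rot"]);T=R.from_euler('z',a)*R.from_rotvec([np.pi,0,0])
print('shift',((np.array([x,y,z])-s["ee_pos"])/500).round(4),'turn',((T*m.inv()).as_rotvec()/.5).round(4),'q',s['joints'].round(2))
E
python3 -m jog '[[[0.1,0.1,0.05,0,0,0.4],[0.1,0.1,0.05,0,0,0.8],[0.1,0.1,0.05,0,0,1],[0.1,0.1,0.05,0,0,1],[0.1,0.1,0.05,0,0,1]]]'
python3 -m jog '[[[0,0,0,0,0,0.4],[0,0,0,0,0,0.8],[0,0,0,0,0,1],[0,0,0,0,0,1],[0,0,0,0,0,1]]]'
python3 go.py 443 -55 220 -0.2195
```

```text
clock: 46.1
ee_pos: [346.2, -246.3, 229.7]
ee_rot: [-2.253, 2.164, 0.077]
contact_force: [-0.6, 0.2, 0.3]
finger_gap: 0.007
grasp_force: 0.0
clock: 46.72
ee_pos: [346.0, -246.6, 229.8]
ee_rot: [-2.728, 1.547, 0.082]
contact_force: [0.2, 0.4, -1.1]
finger_gap: 0.003
grasp_force: 0.0
shift [ 0.194   0.3831 -0.0196] turn [-0.0215 -0.1057  1.6236] q [-0.48  0.11  1.1   2.1  -0.11  1.05 -1.92]
```

```bash
python3 -m jog '[[[0.05,0.1,0,0,-0.02,0.3],[0.1,0.2,0,-0.01,-0.05,0.6],[0.15,0.3,0,-0.01,-0.08,0.9],[0.194,0.383,-0.02,-0.02,-0.1,1],[0.194,0.383,-0.02,-0.02,-0.1,1],[0.194,0.383,-0.02,-0.02,-0.1,1],[0.194,0.383,-0.02,-0.02,-0.1,1]]]' -1
python3 go.py 443 -55 220 -0.2195
```

```text
clock: 47.6
ee_pos: [442.8, -56.3, 220.0]
ee_rot: [-3.024, 0.823, 0.005]
contact_force: [-0.3, -0.3, 0.7]
finger_gap: 0.999
grasp_force: 0.0
shift [ 0.0004  0.0026 -0.    ] turn [-0.0164 -0.0052  0.6245] q [-0.75  0.12  0.88  2.1  -0.12  0.97 -1.92]
```

```bash
python3 -m jog '[[[0,0.0026,0,-0.016,0,0.3],[0,0.0026,0,-0.016,0,0.62],[0,0.0026,0,-0.016,0,0.625],[0,0.0026,0,-0.016,0,0.625]]]'; python3 go.py 443 -55 220 -0.2195; python3 dial.py d2
python3 - <<'E'
from h import *
# check tiles and rods: unwarp tray area; colours in scale coords
im,C=snap('wrist','w20')
def sc(p): d=p[:2]-(622,-95);c,s=np.cos(-.2195),np.sin(-.2195);return np.round((c*d[0]+s*d[1],-s*d[0]+c*d[1]),1)
med=cv2.medianBlur(im,5)
for n,lo,hi,z in (('red',(0,150,60),(8,255,255),86),('green',(65,40,15),(100,255,120),104),('pink',(150,40,30),(178,150,200),104)):
    for a,c,m in blobs(med,lo,hi,300): print(n,a,c.round(),sc(onz(C,c,z)))
E
```

```text
clock: 48.1
ee_pos: [443.0, -54.3, 220.0]
ee_rot: [3.122, -0.344, -0.004]
contact_force: [0.7, 0.2, 0.1]
finger_gap: 0.998
grasp_force: 0.0
shift [-0.     -0.0015  0.    ] turn [ 0.0003 -0.005   0.0003] q [-0.73  0.11  0.83  2.1  -0.1   0.97 -1.63]
red 1168 0.0913630586799716 r 45.55353992830854 59.98020506800556 std 0.027909064997689692
needle 1179 1.4258257843550641 r 30.008332176247315 48.992984191616664 std 0.02929669974210973
[443.07211435 -54.1151297  219.95134195]
red 1455 [132.  48.] [-60.1 157.3]
red 1626 [508.  49.] [ -60.5 -158.5]
green 438 [366.   3.] [-32.5 -35.1]
```

Rods, tiles and needle are undisturbed, and the mark went from -1.00 to 0.09. It still needs about +1.35. I'll pre-rotate the wrist the other way and regrip.

```bash
python3 -m jog '[[[0,0,0,0,0,0.3],[0,0,0,0,0,0.6],[0,0,0,0,0,0.9],[0,0,0,0,0,1],[0,0,0,0,0,1]]]' >/dev/null
python3 -m jog '[[[0.04,-0.01,0,0,0,0.3],[0.08,-0.02,0,0,0,0.6],[0.1,-0.02,0,0,0,0.9],[0.1,-0.02,0,0,0,1],[0.1,-0.02,0,0,0,1]]]' >/dev/null
python3 -m jog '[[[0,0,0,0,0,0.3],[0,0,0,0,0,0.6],[0,0,0,0,0,0.6],[0,0,0,0,0,0.6]]]' -1
python3 go.py 497 -67.1 69 1.08
```

```text
clock: 49.95
ee_pos: [493.1, -63.6, 219.9]
ee_rot: [2.692, 1.616, -0.003]
contact_force: [0.8, 0.8, 1.2]
finger_gap: 1.002
grasp_force: 0.0
shift [ 0.0078 -0.007  -0.3017] turn [ 0.0055 -0.0006 -0.0026] q [-0.51  0.21  0.65  1.99 -0.15  0.99 -0.28]
```

```bash
python3 -m jog '[[[0.0075,-0.007,0,0.005,0,0],[0.0075,-0.007,-0.1,0.005,0,0],[0.0075,-0.007,-0.2,0.005,0,0],[0.0075,-0.007,-0.26,0.005,0,0],[0.0075,-0.007,-0.29,0.005,0,0],[0.0075,-0.007,-0.302,0.005,0,0],[0.0075,-0.007,-0.302,0.005,0,0]]]' -1
python3 -m jog '[[[0,0,0,0,0,0],[0,0,0,0,0,0],[0,0,0,0,0,0],[0,0,0,0,0,0],[0,0,0,0,0,0],[0,0,0,0,0,0]]]' 1
python3 -m jog '[[[0,0,0,0,0,-0.2],[0,0,0,0,0,-0.4],[0,0,0,0,0,-0.6],[0,0,0,0,0,-0.8],[0,0,0,0,0,-1],[0,0,0,0,0,-1]]]'
python3 go.py 496.5 -67.3 69 -0.2195
```

```text
clock: 50.82
ee_pos: [497.6, -67.3, 69.4]
ee_rot: [2.691, 1.62, 0.001]
contact_force: [-0.4, 0.1, -0.2]
finger_gap: 1.004
grasp_force: 0.0
clock: 51.58
ee_pos: [496.4, -66.4, 69.8]
ee_rot: [-2.689, -1.62, 0.001]
contact_force: [-4.4, 1.7, 9.6]
finger_gap: 0.469
grasp_force: 59.8
clock: 52.32
ee_pos: [496.6, -66.7, 69.8]
ee_rot: [-3.007, -0.903, 0.001]
contact_force: [-4.5, 1.2, 9.5]
finger_gap: 0.474
grasp_force: 59.9
shift [-0.0001 -0.0012 -0.0015] turn [-3.6000e-03 -1.1000e-03 -1.6063e+00] q [-0.48  0.48  0.68  2.12 -0.47  0.7  -0.48]
```

```bash
python3 -m jog '[[[0,0,0,0,0,-0.2],[0,0,0,0,0,-0.4],[0,0,0,0,0,-0.6],[0,0,0,0,0,-0.8],[0,0,0,0,0,-1],[0,0,0,0,0,-1]]]'|tail -4
python3 -m jog '[[[0,0,0,0,0,-0.2],[0,0,0,0,0,-0.4],[0,0,0,0,0,-0.6],[0,0,0,0,0,-0.7],[0,0,0,0,0,-0.7]]]'
python3 -m jog '[[[0,0,0,0,0,0],[0,0,0,0,0,0],[0,0,0,0,0,0],[0,0,0.05,0,0,0],[0,0,0.15,0,0,0],[0,0,0.25,0,0,0],[0,0,0.3,0,0,0],[0,0,0.3,0,0,0]]]' -1
python3 go.py 443 -55 220 -0.2195
```

```text
ee_rot: [-3.137, -0.131, 0.001]
contact_force: [-4.2, 1.4, 9.9]
finger_gap: 0.471
grasp_force: 60.2
clock: 53.7
ee_pos: [496.6, -67.2, 69.8]
ee_rot: [-3.113, 0.417, 0.002]
contact_force: [-3.7, -0.3, 9.3]
finger_gap: 0.473
grasp_force: 60.4
clock: 54.7
ee_pos: [498.1, -67.2, 220.4]
ee_rot: [-3.112, 0.415, -0.005]
contact_force: [0.3, 0.7, 0.9]
finger_gap: 0.999
grasp_force: 0.0
shift [-0.1102  0.0244 -0.0008] turn [-0.0024  0.0071  0.0915] q [-0.87  0.35  1.17  1.99 -0.38  1.04 -1.37]
```

```bash
python3 -m jog '[[[-0.11,0.024,0,0,0,0.09],[-0.11,0.024,0,0,0,0.09],[-0.11,0.024,0,0,0,0.09],[-0.11,0.024,0,0,0,0.09]]]' >/dev/null
cat > d3.py <<'E'
from h import *
import sys
u=cv2.imread(f'pics/{sys.argv[1]}u.png');h=cv2.cvtColor(u,cv2.COLOR_BGR2HSV)
yy,xx=np.mgrid[:520,:520];r=np.hypot(xx-263,yy-260)/4
red=((h[...,0]<8)|(h[...,0]>172))&(h[...,1]>120)&(h[...,2]>60)&(r>38)
blk=(h[...,2]<55)&(r>27)&(r<60)
for n,m in(('red',red),('needle',blk)):
    q=np.argwhere(m)[:,::-1].astype(np.float32)
    if len(q): l=cv2.fitLine(q,2,0,.01,.01).ravel();print(n,len(q),'centroid',q.mean(0),'x',q[:,0].min(),q[:,0].max(),'y',q[:,1].min(),q[:,1].max(),'line',l)
E
python3 dial.py d3; python3 d3.py d3; python3 d3.py d2
```

```text
red 934 1.469606798770685 r 46.17358552246078 59.98020506800556 std 0.028810025654669186
needle 1196 1.4237888100054474 r 30.008332176247315 48.992984191616664 std 0.029465148957873673
[442.79750477 -55.66275911 218.96643634]
red 1225 centroid [482.7396  236.76408] x 444.0 514.0 y 222.0 250.0 line [ 9.7553378e-01 -2.1984957e-01  4.8273959e+02  2.3676408e+02]
needle 1545 centroid [418.8285  236.17216] x 40.0 467.0 y 122.0 252.0 line [ 9.9022305e-01 -1.3949297e-01  4.1882849e+02  2.3617216e+02]
red 1402 centroid [279.8488    44.047077] x 267.0 293.0 y 9.0 79.0 line [ 9.7004056e-02 -9.9528396e-01  2.7984879e+02  4.4047077e+01]
needle 1529 centroid [418.4323  236.80836] x 369.0 469.0 y 222.0 253.0 line [ 9.8613262e-01 -1.6595903e-01  4.1843231e+02  2.3680836e+02]
```

Run:
```python
from h import *
for f in ('d2','d3'):
    u=cv2.imread(f'pics/{f}u.png');h=cv2.cvtColor(u,cv2.COLOR_BGR2HSV)
    yy,xx=np.mgrid[:520,:520]
    red=((h[...,0]<8)|(h[...,0]>172))&(h[...,1]>120)&(h[...,2]>60);red&=np.hypot(xx-265,yy-261)>160
    blk=(h[...,2]<55)
    for x in range(400,515,8):
        a=np.flatnonzero(blk[215:260,x])+215;b=np.flatnonzero(red[215:260,x])+215
        print(f,x,'blk',(a.min(),a.max()) if len(a) else '','red',(b.min(),b.max()) if len(b) else '')
```

```text
d2 400 blk (np.int64(233), np.int64(247)) red 
d2 408 blk (np.int64(231), np.int64(246)) red 
d2 416 blk (np.int64(230), np.int64(245)) red 
d2 424 blk (np.int64(228), np.int64(243)) red 
d2 432 blk (np.int64(227), np.int64(242)) red 
d2 440 blk (np.int64(226), np.int64(241)) red 
d2 448 blk (np.int64(225), np.int64(239)) red 
d2 456 blk (np.int64(223), np.int64(238)) red 
d2 464 blk (np.int64(223), np.int64(236)) red 
d2 472 blk  red 
d2 480 blk  red 
d2 488 blk  red 
d2 496 blk  red 
d2 504 blk  red 
d2 512 blk  red 
d3 400 blk (np.int64(232), np.int64(247)) red 
d3 408 blk (np.int64(231), np.int64(246)) red 
d3 416 blk (np.int64(230), np.int64(244)) red 
d3 424 blk (np.int64(228), np.int64(243)) red 
d3 432 blk (np.int64(227), np.int64(242)) red 
d3 440 blk (np.int64(225), np.int64(240)) red 
d3 448 blk (np.int64(224), np.int64(239)) red (np.int64(241), np.int64(250))
d3 456 blk (np.int64(223), np.int64(238)) red (np.int64(239), np.int64(250))
d3 464 blk (np.int64(222), np.int64(236)) red (np.int64(238), np.int64(249))
d3 472 blk  red (np.int64(225), np.int64(247))
d3 480 blk  red (np.int64(225), np.int64(246))
d3 488 blk  red (np.int64(225), np.int64(245))
d3 496 blk  red (np.int64(224), np.int64(244))
d3 504 blk  red (np.int64(223), np.int64(243))
d3 512 blk  red (np.int64(233), np.int64(242))
```

The mark overshoots by ~2 mm (0.039 rad), inside the limit. I'll trim it with a small turn back.

```bash
python3 -m jog '[[[0.1075,-0.0233,0,0,0,0],[0.1075,-0.0233,-0.1,0,0,0],[0.1075,-0.0233,-0.2,0,0,0],[0.1075,-0.0233,-0.26,0,0,0],[0.1075,-0.0233,-0.29,0,0,0],[0.1075,-0.0233,-0.299,0,0,0],[0.1075,-0.0233,-0.299,0,0,0]]]' -1
python3 -m jog '[[[0,0,0,0,0,0],[0,0,0,0,0,0],[0,0,0,0,0,0],[0,0,0,0,0,0],[0,0,0,0,0,0]]]' 1
python3 -m jog '[[[0,0,0,0,0,0.04],[0,0,0,0,0,0.08],[0,0,0,0,0,0.08],[0,0,0,0,0,0.08]]]'
python3 -m jog '[[[0,0,0,0,0,0],[0,0,0,0,0,0],[0,0,0,0,0,0],[0,0,0.05,0,0,0],[0,0,0.15,0,0,0],[0,0,0.25,0,0,0],[0,0,0.3,0,0,0],[0,0,0.3,0,0,0]]]' -1 >/dev/null
python3 -m jog '[[[-0.11,0.024,0,0,0,0],[-0.11,0.024,0,0,0,0],[-0.11,0.024,0,0,0,0],[-0.11,0.024,0,0,0,0]]]'
python3 dial.py d4
python3 - <<'E'
from h import *
u=cv2.imread('pics/d4u.png');h=cv2.cvtColor(u,cv2.COLOR_BGR2HSV)
red=((h[...,0]<8)|(h[...,0]>172))&(h[...,1]>120)&(h[...,2]>60);blk=(h[...,2]<55)
for x in (400,432,464,472,480,488,496,504):
    a=np.flatnonzero(blk[205:270,x])+205;b=np.flatnonzero(red[205:270,x])+205
    print(x,a.mean() if len(a) else '',(b.min(),b.max()) if len(b) else '')
im,C=snap('wrist','w21')
def sc(p): d=p[:2]-(622,-95);c,s=np.cos(-.2195),np.sin(-.2195);return np.round((c*d[0]+s*d[1],-s*d[0]+c*d[1]),1)
for a,c,m in blobs(cv2.medianBlur(im,5),(0,150,60),(8,255,255),300): print('red',a,sc(onz(C,c,86)))
E
```

```text
clock: 56.12
ee_pos: [496.5, -67.1, 69.9]
ee_rot: [-3.122, 0.346, -0.001]
contact_force: [-0.0, 1.2, -1.1]
finger_gap: 1.002
grasp_force: 0.0
clock: 56.75
ee_pos: [496.0, -67.1, 70.4]
ee_rot: [-3.122, 0.346, -0.001]
contact_force: [-1.9, -0.2, 7.3]
finger_gap: 0.469
grasp_force: 59.9
clock: 57.25
ee_pos: [496.0, -67.1, 70.4]
ee_rot: [-3.128, 0.283, -0.001]
contact_force: [-2.7, 0.0, 7.8]
finger_gap: 0.465
grasp_force: 60.0
clock: 58.75
ee_pos: [441.6, -55.2, 219.5]
ee_rot: [3.127, -0.285, 0.001]
contact_force: [-0.1, -0.0, -0.3]
finger_gap: 1.003
grasp_force: 0.0
red 707 1.4260110239331023 r 46.99069056738792 59.97134732520189 std 0.029662847034597473
needle 1181 1.4238332439776267 r 30.008332176247315 48.992984191616664 std 0.029174777903770082
[441.53943858 -55.41033863 219.49672316]
400 239.0 
432 234.0 
464 229.0 (np.int64(220), np.int64(240))
472  (np.int64(218), np.int64(238))
480  (np.int64(217), np.int64(238))
488  (np.int64(216), np.int64(236))
496  (np.int64(214), np.int64(235))
504  (np.int64(213), np.int64(233))
red 1533 [-56.9 157.8]
red 1606 [ -60.7 -158.4]
```

The mark and needle now agree within 0.3 mm. Final check of the tiles in the top view, then hand in.

```bash
python3 -m jog '[[[-0.02,0.2,0.2,0,0,0],[-0.02,0.4,0.2,0,0,0],[-0.02,0.4,0.2,0,0,0],[-0.02,0.4,0.2,0,0,0],[-0.02,0.4,0.2,0,0,0]]]' >/dev/null
python3 - <<'E'
from h import *
im,C=snap('top','top9')
def sc(p): d=p[:2]-(622,-95);c,s=np.cos(-.2195),np.sin(-.2195);return np.round((c*d[0]+s*d[1],-s*d[0]+c*d[1]),1)
for n,lo,hi,z in (('green',(65,60,15),(100,255,120),104),('pink',(150,40,20),(178,200,200),104),('red',(0,150,60),(8,255,255),86)):
    for a,c,m in blobs(im,lo,hi,60): print(n,a,c.round(),sc(onz(C,c,z)))
E
```

```text
green 483 [363. 178.] [ -3.4 -35.1]
green 477 [162. 210.] [-192.9  432.9]
green 2765 [193. 306.] [-399.3  294.5]
green 90 [146. 233.] [-258.6  455.6]
green 100 [143. 280.] [-366.8  428.6]
green 110 [211. 283.] [-337.2  266.8]
green 68 [158. 330.] [-470.3  360.8]
green 95 [167. 345.] [-497.8  329.4]
green 98 [203. 348.] [-485.7  243.8]
green 91 [190. 353.] [-502.5  272.4]
green 65 [173. 364.] [-534.8  302.3]
green 112 [173. 390.] [-591.3  285.3]
green 77 [236. 389.] [-555.2  145.6]
green 205 [320. 392.] [-516.2  -44.4]
green 78 [295. 394.] [-535.5   11.5]
pink 528 [310. 167.] [ -4.  102.3]
red 68 [319. 109.] [157.5 116. ]
red 107 [284. 184.] [-57.4 157.6]
red 127 [406. 213.] [ -61.1 -160.5]
```

```bash
python3 -m jog '[[[0,0,0,0,0,0],[0,0,0,0,0,0]]]' >/dev/null; python3 -c "
from station import *
print(job_done())"
```

```text
the job is handed in; nothing more can be done
None
```

I handed the job in at about 60 s on the clock; no verdict came back. By my last camera checks both tiles lie in their cells, both lock rods are home, and the zero mark is within about 0.3 mm of the needle. On the first tare turn the wrist hit its joint limit and the fingers slipped off the knob with about 65 N of tool force, but nothing looked disturbed.

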